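# Lid the matching pots and put them away in the drawer

### The arm

A 6-joint arm with a two-finger parallel gripper is mounted at the origin on the work surface. World frame = base frame: x ahead of the robot, y to its left, z up, the work surface at z = 0. Lengths are in m, angles in rad, forces in N, time in s.
With the tool pointing down it reaches from about 0.35 to 0.775 m from the base axis. Payload 7.3 kg.
Tool frame: the origin (TCP) lies midway between the tips of the shut fingers; the grasp point (between the pads) lies 19 mm behind it (robot.grip_depth is the z of the grasp point in the tool frame, in m); z points along the fingers, y is the line along which they close (so a half turn about z gives the same grasp; the last joint's range is limited). The gripper opens to 92 mm and grips with 3 to 60 N. Pads are 19 mm wide; open, the fingers measure 130 mm over their backs; the gripper's body (75 mm by 190 mm) begins 47 mm behind the grasp point.
Start: joints at [1.043, 0.342, 1.524, -0, 1.275, -0.146], TCP at [0.196, 0.487, 0.227] pointing down, gripper open.
Joint ranges: [-2.53, 2.53], [-0.77, 2.02], [0.04, 2.7], [-1, 4.14], [0.28, 2.66], [-3.11, 3.11]. Speed limits (rad/s): [2.57, 2.57, 3.14, 3.14, 3.14, 3.14].

### API

Orientations are given as [roll, pitch, yaw] about the fixed x, y, z axes, in that order (R = Rz(yaw) Ry(pitch) Rx(roll)).
In Python, from cell import robot, viewer gives the robot as it stands.
- The arm moves only by the tool step_arm, never from a script. Its argument "increments" is a list of rows, each an object with "delta_pos": the shift along the tool's x, y, z in cm, a list of three; "dr": the turn, a rotation vector about the tool's x, y, z in degrees, a list of three; "fingers": the closure, from -1 (fully open) to 1 (shut), so that 0 is half open. In form: [{"delta_pos": [tx, ty, tz], "dr": [wx, wy, wz], "fingers": fingers}, ...]. A call has exactly 5 rows; each row is the pose to reach, as a shift and turn from the pose commanded when the call began, along the tool's axes at that moment; what a row does not reach only later rows make up. A row lasts 1/8 s, in which the tool goes at most 62.5 mm and 10.7 degrees, less where a joint would pass 70% of its speed; a pose out of reach is approached as far as the arm can. A call with a gripper value outside its range is refused whole. The fingers move at their own pace and stop on an object; "newtons" is the grip in N (left out, the last holds). Time passes only in rows, so rows that repeat a pose let the fingers close, or fill a call up. It gives the time, the measured TCP pose, the force, the opening and the grip force at its end, in the units of the state.
- robot.observe(): the state, without advancing time (a new reading comes with each control period).
- viewer.read_camera(name): name is "scene" or "side" or "wrist"; returns the picture (420x560x3 uint8, red, green, blue); there is no depth.
- viewer.camera_params(name): a dict with "K" (3x3 intrinsics, pixels), "T" (4x4, takes a point from camera to world coordinates). Camera axes: x right, y down, z forward; pixel columns grow to the right and rows downward; lengths in m; the calibration is good to about 2 mm. A picture is of the moment at which its call begins: read the wrist's pose just before it. camera_params takes no time and is no camera call; for the wrist camera it gives the pose at the moment of the call.
- robot.hand_in(): hands the job in; it is judged then, once.
The state is a dict: "time": time; "qpos": joint angles; "qvel": joint speeds; "joint_efforts": joint torques, N m; "tool_pos": TCP position; "tool_rot": TCP orientation; "contact_force": force on the tool from outside, world axes, zero at the start; "torque": the same for the moment, N m; "opening": finger opening in m; "grip_force": force on a finger pad.
Only numpy, scipy, OpenCV 4.12 (cv2) and the standard library are available. Lean on these libraries where they do the work, as an engineer would, in place of code of your own. Each camera call takes 0.05 s, during which the arm holds its last target. There are 200 camera calls.

### The job

Clear up the workshop table: pull the drawer of the blue unit well open (at least two thirds of its travel), put on every pot the lid of its own colour so that it sits level and fully down, and stand the lidded pots upright in the drawer. Then shut the drawer fully. Leave the jar, the tin and the wooden block where they are; lids without a pot are spare and not needed.

Things in the scene. Friction and masses are not known exactly. Their poses are not given: they have to be found in the camera images.
- drawer (a joint): The drawer (upper, light grey front) of a blue bench-top drawer unit 240 mm deep, 280 wide, 165 high: opening in m, 0 = fully shut, 0.18 = fully out. It slides out horizontally along the unit's front normal (the -x axis of point drawer_handle), roughly towards the robot, with about 1.5 N of friction, and stays where left. The unit itself is fixed. The lower front is a dummy.
- drawer_handle (a point): Middle of the drawer's steel bar handle: a horizontal round bar, 10 mm thick and 120 long along y, on two end posts, its centre line 42 mm in front of the drawer's front face and 40 mm below the unit's top. Moves with the drawer. x points into the unit (direction of shutting), y along the bar, z up.
- drawer_floor (a point): Centre of the drawer's white inner floor, on its surface. Moves with the drawer; x points into the unit, y along the drawer's width, z up. It lies 138 mm further in (x) than the handle bar and 62 mm lower; inside, the drawer is 172 mm long (x) and 242 wide (y). Its front panel rises 88 mm above the floor (the face is 10 mm thick), the other walls 50 mm; with the drawer shut, 92 mm are free above the floor.
- pot_red_mid (a point): Centre (half-way up, on the axis) of the red pot: an empty, open, round plastic pot, 46 mm high, 58 mm across outside all the way up, 50 across inside, 0.12 kg, standing upright; z up its axis. Any of the four pots may be absent.
- pot_yellow_mid (a point): Centre (half-way up, on the axis) of the yellow pot: an empty, open, round plastic pot, 46 mm high, 58 mm across outside all the way up, 50 across inside, 0.12 kg, standing upright; z up its axis. Any of the four pots may be absent.
- pot_green_mid (a point): Centre (half-way up, on the axis) of the green pot: an empty, open, round plastic pot, 46 mm high, 58 mm across outside all the way up, 50 across inside, 0.12 kg, standing upright; z up its axis. Any of the four pots may be absent.
- pot_blue_mid (a point): Centre (half-way up, on the axis) of the blue pot: an empty, open, round plastic pot, 46 mm high, 58 mm across outside all the way up, 50 across inside, 0.12 kg, standing upright; z up its axis. Any of the four pots may be absent.
- lid_red_mid (a point): Centre (15 mm above its underside, on the axis) of the red lid: from below a plug 6 mm deep and 44 mm across (40 at its foot), a disc 4 thick and 52 across (6 less than the pot, so the lidded pot can be lifted by its own sides), and a round knob 20 across and 20 high on top; 30 mm high in all, 0.05 kg; lies knob up, z up its axis. Seated, the plug is in the pot and the disc rests on the rim, this point 32 mm above the pot's centre. Lids whose pot is absent are spare.
- lid_yellow_mid (a point): Centre (15 mm above its underside, on the axis) of the yellow lid: from below a plug 6 mm deep and 44 mm across (40 at its foot), a disc 4 thick and 52 across (6 less than the pot, so the lidded pot can be lifted by its own sides), and a round knob 20 across and 20 high on top; 30 mm high in all, 0.05 kg; lies knob up, z up its axis. Seated, the plug is in the pot and the disc rests on the rim, this point 32 mm above the pot's centre. Lids whose pot is absent are spare.
- lid_green_mid (a point): Centre (15 mm above its underside, on the axis) of the green lid: from below a plug 6 mm deep and 44 mm across (40 at its foot), a disc 4 thick and 52 across (6 less than the pot, so the lidded pot can be lifted by its own sides), and a round knob 20 across and 20 high on top; 30 mm high in all, 0.05 kg; lies knob up, z up its axis. Seated, the plug is in the pot and the disc rests on the rim, this point 32 mm above the pot's centre. Lids whose pot is absent are spare.
- lid_blue_mid (a point): Centre (15 mm above its underside, on the axis) of the blue lid: from below a plug 6 mm deep and 44 mm across (40 at its foot), a disc 4 thick and 52 across (6 less than the pot, so the lidded pot can be lifted by its own sides), and a round knob 20 across and 20 high on top; 30 mm high in all, 0.05 kg; lies knob up, z up its axis. Seated, the plug is in the pot and the disc rests on the rim, this point 32 mm above the pot's centre. Lids whose pot is absent are spare.
- jar: Bystander: closed green glass jar with a white cap and a white paper band, 54 mm across, 85 high; origin under its centre, z up.
- tin: Bystander: closed metal tin, mostly covered by a white paper band, 52 mm across, 75 high; origin under its centre, z up.
- offcut: Bystander: wooden block 55 x 40 x 30 mm (x, y, z); origin under its centre.

How it is judged:
On the way, in this order (a step that is already met when the one before it is completed fails the run):
1. the drawer is pulled well open (value of joint drawer above 0.12 m), for 0.2 s.
2. with the drawer still open, every pot present wears its own lid and stands upright on the drawer floor (z of lid_red_mid in the frame of pot_red_mid between 0.029 and 0.035 m and horizontal distance between lid_red_mid and pot_red_mid below 0.006 m and angle between each of lid_red_mid, pot_red_mid, lid_yellow_mid, pot_yellow_mid, lid_green_mid, pot_green_mid, lid_blue_mid, pot_blue_mid's own z axis and vertical below 0.12 rad and x of pot_red_mid in the frame of drawer_floor between -0.07 and 0.07 m and y of pot_red_mid in the frame of drawer_floor between -0.11 and 0.11 m and z of pot_red_mid in the frame of drawer_floor between 0.018 and 0.029 m and z of lid_yellow_mid in the frame of pot_yellow_mid between 0.029 and 0.035 m and horizontal distance between lid_yellow_mid and pot_yellow_mid below 0.006 m and x of pot_yellow_mid in the frame of drawer_floor between -0.07 and 0.07 m and y of pot_yellow_mid in the frame of drawer_floor between -0.11 and 0.11 m and z of pot_yellow_mid in the frame of drawer_floor between 0.018 and 0.029 m and z of lid_green_mid in the frame of pot_green_mid between 0.029 and 0.035 m and horizontal distance between lid_green_mid and pot_green_mid below 0.006 m and x of pot_green_mid in the frame of drawer_floor between -0.07 and 0.07 m and y of pot_green_mid in the frame of drawer_floor between -0.11 and 0.11 m and z of pot_green_mid in the frame of drawer_floor between 0.018 and 0.029 m and z of lid_blue_mid in the frame of pot_blue_mid between 0.029 and 0.035 m and horizontal distance between lid_blue_mid and pot_blue_mid below 0.006 m and x of pot_blue_mid in the frame of drawer_floor between -0.07 and 0.07 m and y of pot_blue_mid in the frame of drawer_floor between -0.11 and 0.11 m and z of pot_blue_mid in the frame of drawer_floor between 0.018 and 0.029 m and value of joint drawer above 0.05 m), for 0.2 s.
At the end, for the whole second after the job is handed in: Every pot present stands upright (tilt under 0.12 rad) on the drawer floor with the lid of its own colour fully seated (lid centre within 6 mm of the pot's axis, 29 to 35 mm above the pot's centre, level within 0.12 rad), and the drawer is shut to within 8 mm, all at rest (z of lid_red_mid in the frame of pot_red_mid between 0.029 and 0.035 m and horizontal distance between lid_red_mid and pot_red_mid below 0.006 m and angle between each of lid_red_mid, pot_red_mid, lid_yellow_mid, pot_yellow_mid, lid_green_mid, pot_green_mid, lid_blue_mid, pot_blue_mid's own z axis and vertical below 0.12 rad and x of pot_red_mid in the frame of drawer_floor between -0.07 and 0.07 m and y of pot_red_mid in the frame of drawer_floor between -0.11 and 0.11 m and z of pot_red_mid in the frame of drawer_floor between 0.018 and 0.029 m and z of lid_yellow_mid in the frame of pot_yellow_mid between 0.029 and 0.035 m and horizontal distance between lid_yellow_mid and pot_yellow_mid below 0.006 m and x of pot_yellow_mid in the frame of drawer_floor between -0.07 and 0.07 m and y of pot_yellow_mid in the frame of drawer_floor between -0.11 and 0.11 m and z of pot_yellow_mid in the frame of drawer_floor between 0.018 and 0.029 m and z of lid_green_mid in the frame of pot_green_mid between 0.029 and 0.035 m and horizontal distance between lid_green_mid and pot_green_mid below 0.006 m and x of pot_green_mid in the frame of drawer_floor between -0.07 and 0.07 m and y of pot_green_mid in the frame of drawer_floor between -0.11 and 0.11 m and z of pot_green_mid in the frame of drawer_floor between 0.018 and 0.029 m and z of lid_blue_mid in the frame of pot_blue_mid between 0.029 and 0.035 m and horizontal distance between lid_blue_mid and pot_blue_mid below 0.006 m and x of pot_blue_mid in the frame of drawer_floor between -0.07 and 0.07 m and y of pot_blue_mid in the frame of drawer_floor between -0.11 and 0.11 m and z of pot_blue_mid in the frame of drawer_floor between 0.018 and 0.029 m and value of joint drawer below 0.008 m and linear speed of each of pot_red, pot_yellow, pot_green, pot_blue below 0.02 m/s); the robot touches nothing.
It fails at once if the jar is shifted by more than 6 cm or knocked over (distance of jar from where it was at the start of the episode above 0.06 m or angle between jar's own z axis and vertical above 0.7 rad).
It fails at once if the tin is shifted by more than 6 cm or knocked over (distance of tin from where it was at the start of the episode above 0.06 m or angle between tin's own z axis and vertical above 0.7 rad).
It fails at once if the offcut is shifted by more than 6 cm or knocked over (distance of offcut from where it was at the start of the episode above 0.06 m or angle between offcut's own z axis and vertical above 0.7 rad).
Of pot_red, pot_yellow, pot_green, pot_blue only 2 to 3 are there at a start; the rules pass over those that are not, and their reading is None.
At some moment in a run one of pot_red, pot_yellow, pot_green, pot_blue, lid_red, lid_yellow, lid_green, lid_blue may be knocked a few centimetres aside while the robot is not near it.
It also fails if it takes over 210 s, if anything falls off the work surface, if the arm or the gripper's body presses on something with over 40 N, if the wrist force passes 120 N, or if a joint passes its speed limit or range.

## Working session

There is one attempt and no reset: what is moved stays moved. The work goes in short steps, Python scripts to look and compute and a tool call to move; the robot and the scene stay as the last step left them, time stands still between calls to the robot, and variables do not carry over. Pictures are saved under pics/ and viewed, at most 14 in all, crops included, and the job is handed in when it is done.

Besides the shell and the picture viewer there is one more tool, called after "Request:" in YAML: its name, and indented under it one key for each argument. step_arm: Moves the arm, as the interface text tells. Its arguments: {"type":"object","properties":{"increments":{"type":"array"},"newtons":{"type":"number"}},"required":["increments"]}

```bash
mkdir -p pics; ls; python3 - <<'E'
from cell import robot, viewer
import cv2,numpy as np
o=robot.observe(); print({k:np.round(v,3) for k,v in o.items()})
for n in ("scene","side"):
    p=viewer.camera_params(n); print(n,np.round(p["K"],1).tolist(),np.round(p["T"],3).tolist())
    im=viewer.read_camera(n); cv2.imwrite(f"pics/{n}0.png",im[:,:,::-1])
E
```

```text
pics
{'time': np.float64(0.0), 'qpos': array([ 1.043,  0.343,  1.525, -0.   ,  1.275, -0.146]), 'qvel': array([ 0.   ,  0.002, -0.001, -0.001,  0.   ,  0.001]), 'joint_efforts': array([ -0.   , -43.122, -24.422,   0.072,   0.056,  -0.   ]), 'tool_pos': array([0.195, 0.487, 0.226]), 'tool_rot': array([-3.14, -0.  ,  2.76]), 'contact_force': array([ 0.553,  0.543, -0.018]), 'torque': array([ 0.011,  0.015, -0.031]), 'grip_force': np.float64(0.0), 'opening': np.float64(0.092)}
scene [[417.8, 0.0, 283.7], [0.0, 417.8, 205.4], [0.0, 0.0, 1.0]] [[0.541, 0.624, -0.565, 1.063], [0.841, -0.394, 0.37, -0.334], [0.009, -0.675, -0.737, 0.822], [0.0, 0.0, 0.0, 1.0]]
side [[455.2, 0.0, 278.5], [0.0, 455.2, 220.2], [0.0, 0.0, 1.0]] [[-0.998, -0.056, 0.03, 0.5], [-0.061, 0.689, -0.722, 0.848], [0.019, -0.722, -0.691, 0.91], [0.0, 0.0, 0.0, 1.0]]
```

View pics/scene0.png

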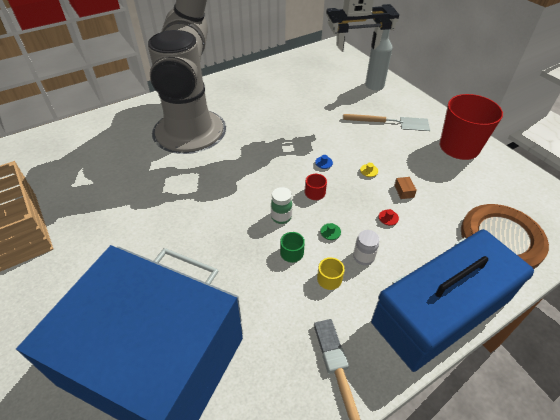

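View pics/side0.png

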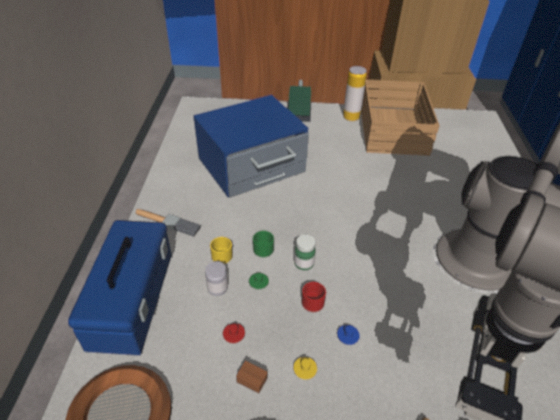

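The scene has red pot (316,186), green pot (292,246) and yellow pot (331,273) in the scene view. Lids are blue (324,161), yellow (369,170), red (388,217) and green (331,231). The jar is at (282,205), the tin at (367,247), the block at (405,187), and the unit's bar handle at (168,252)-(216,274). The blue pot is absent.

```bash
cat > h.py <<'E'
from cell import robot, viewer
import cv2,numpy as np
def ray(p,uv):
    d=p["T"][:3,:3]@np.linalg.solve(p["K"],[uv[0],uv[1],1.0]); return p["T"][:3,3],d
def onz(p,uv,z):
    c,d=ray(p,uv); return c+d*(z-c[2])/d[2]
def mask(im,col):
    h=cv2.cvtColor(im,cv2.COLOR_RGB2HSV); H,S,V=[h[...,i].astype(int) for i in range(3)]
    k={"red":(H<7)|(H>172),"yellow":(H>20)&(H<33),"green":(H>45)&(H<85),"blue":(H>100)&(H<125)}[col]
    return (k&(S>(150 if col!="green" else 110))&(V>40)).astype(np.uint8)
def blobs(im,col,amin=40):
    n,l,s,c=cv2.connectedComponentsWithStats(mask(im,col))
    return [(tuple(np.round(c[i],1)),int(s[i,4]),s[i,:4].tolist()) for i in range(1,n) if s[i,4]>amin]
E
cat > a.py <<'E'
from h import *
for n in ("scene","side"):
    p=viewer.camera_params(n); im=cv2.imread(f"pics/{n}0.png")[:,:,::-1].copy()
    for c in ("red","yellow","green","blue"):
        for uv,a,bb in blobs(im,c):
            pot=onz(p,uv,.025);
            if a<2000 : print(n,c,uv,a,bb[2:],"z.025",pot[:2].round(3),"z.010",onz(p,uv,.010)[:2].round(3))
s=viewer.camera_params("scene")
for nm,z,uv in (("bar",.125,(168,252)),("bar",.125,(216,274)),("top",.165,(120,248)),("top",.165,(240,297)),("top",.165,(22,350))): print(nm,onz(s,uv,z).round(3))
s=viewer.camera_params("side")
for nm,z,uv in (("bar",.125,(253,161)),("bar",.125,(294,152)),("top",.165,(195,118)),("top",.165,(219,146)),("top",.165,(306,131)),("top",.165,(267,100))): print(nm,onz(s,uv,z).round(3))
E
python3 a.py
python3 - <<'E'
import cv2
a=cv2.imread('pics/scene0.png')[230:330,90:250];b=cv2.imread('pics/side0.png')[90:200,180:320]
cv2.imwrite('pics/crop0.png',cv2.hconcat([cv2.resize(a,(400,250),interpolation=2),cv2.resize(b,(320,250),interpolation=2)]))
E
```

```text
scene red (np.float64(36.6), np.float64(12.1)) 1239 [58, 30] z.025 [-1.111 -0.231] z.010 [-1.152 -0.229]
scene red (np.float64(93.2), np.float64(6.1)) 605 [51, 17] z.025 [-1.045e+00 -1.000e-03] z.010 [-1.085  0.005]
scene red (np.float64(315.4), np.float64(186.2)) 468 [22, 26] z.025 [0.44  0.178] z.010 [0.428 0.187]
scene red (np.float64(388.3), np.float64(217.0)) 239 [20, 16] z.025 [0.628 0.269] z.010 [0.62  0.281]
scene yellow (np.float64(368.8), np.float64(169.9)) 183 [18, 14] z.025 [0.467 0.343] z.010 [0.456 0.355]
scene yellow (np.float64(330.3), np.float64(273.0)) 680 [26, 32] z.025 [0.683 0.044] z.010 [0.676 0.051]
scene green (np.float64(330.4), np.float64(231.2)) 256 [20, 17] z.025 [0.586 0.118] z.010 [0.577 0.126]
scene green (np.float64(291.8), np.float64(246.5)) 601 [23, 30] z.025 [0.575 0.012] z.010 [0.565 0.018]
scene blue (np.float64(323.8), np.float64(161.8)) 170 [17, 14] z.025 [0.372 0.256] z.010 [0.359 0.267]
side red (np.float64(312.9), np.float64(296.0)) 502 [22, 29] z.025 [0.441 0.179] z.010 [0.44  0.168]
side red (np.float64(233.5), np.float64(332.6)) 289 [20, 1
[... 368 characters left out ...]
low (np.float64(304.8), np.float64(367.6)) 369 [22, 21] z.025 [0.457 0.367] z.010 [0.456 0.358]
side green (np.float64(263.0), np.float64(243.3)) 371 [19, 24] z.025 [0.575 0.015] z.010 [0.576 0.001]
side green (np.float64(258.4), np.float64(280.4)) 196 [18, 14] z.025 [0.575 0.142] z.010 [0.577 0.13 ]
side blue (np.float64(347.8), np.float64(334.2)) 268 [21, 17] z.025 [0.362 0.279] z.010 [0.36  0.269]
bar [ 0.512 -0.253  0.125]
bar [ 0.612 -0.194  0.125]
top [ 0.485 -0.333  0.165]
top [ 0.704 -0.188  0.165]
top [ 0.601 -0.531  0.165]
bar [ 0.623 -0.213  0.125]
bar [ 0.507 -0.268  0.125]
top [ 0.816 -0.363  0.165]
top [ 0.72  -0.221  0.165]
top [ 0.474 -0.322  0.165]
top [ 0.605 -0.495  0.165]
```

View pics/crop0.png

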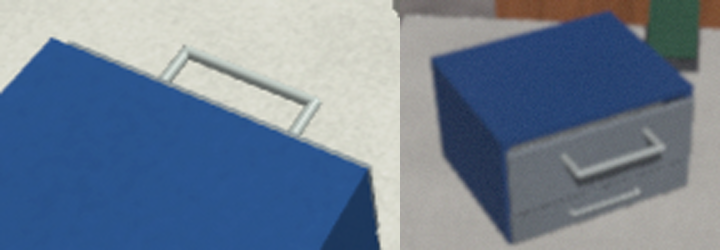

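The crop shows the bar ends at scene (164,250) and (217,271), and at side (257,167) and (295,155). The front top corners are at scene (111,246) and (238,297), and at side (227,156) and (308,128.5).

```bash
python3 - <<'E'
from h import *
A=viewer.camera_params("scene");B=viewer.camera_params("side")
def tri(u,v):
    P=lambda p:p["K"]@np.linalg.inv(p["T"])[:3]
    x=cv2.triangulatePoints(P(A),P(B),np.array(u,float),np.array(v,float))[:,0];return x[:3]/x[3]
Q={}
for n,z,u,v in (("barR",.125,(164,250),(294.6,155.2)),("barL",.125,(216.8,270.8),(257.4,167)),("topR",.165,(110.8,246),(307.7,128.5)),("topL",.165,(238,297.2),(227.2,155.6))):
    Q[n]=tri(u,v);print(n,Q[n].round(3),onz(A,u,z).round(3),onz(B,v,z).round(3))
for a,b in(("barR","barL"),("topR","topL")):
    d=Q[b]-Q[a];print(np.degrees(np.arctan2(d[1],d[0])),np.linalg.norm(d),((Q[a]+Q[b])/2).round(3))
    for f in (A,B): pass
for nm,u,v in (("jar cap",(282,194),(306,241)),("tin top",(368,236),(216,269)),("block",(405,184),(253,373))): print(nm,tri(u,v).round(3))
# wrist cam
w=viewer.camera_params("wrist");o=robot.observe()
from scipy.spatial.transform import Rotation as R
T=np.eye(4);T[:3,:3]=R.from_euler("xyz",o["tool_rot"]).as_matrix();T[:3,3]=o["tool_pos"]
print(np.linalg.inv(T)@w["T"], w["K"])
E
```

```text
barR [ 0.503 -0.258  0.122] [ 0.503 -0.258  0.125] [ 0.504 -0.252  0.125]
barL [ 0.607 -0.189  0.123] [ 0.606 -0.19   0.125] [ 0.608 -0.186  0.125]
topR [ 0.468 -0.346  0.16 ] [ 0.47  -0.346  0.165] [ 0.469 -0.336  0.165]
topL [ 0.694 -0.19   0.155] [ 0.703 -0.191  0.165] [ 0.69  -0.178  0.165]
33.43076376528979 0.12452018640597602 [ 0.555 -0.223  0.123]
34.60544910801945 0.2749563290056198 [ 0.581 -0.268  0.157]
jar cap [0.463 0.055 0.084]
tin top [0.674 0.154 0.074]
block [0.564 0.387 0.027]
[[-4.85874309e-04 -9.55555850e-01 -2.94809737e-01  7.97676920e-02]
 [ 9.99999735e-01 -3.04597363e-04 -6.60813954e-04  9.80888933e-04]
 [ 5.41646371e-04 -2.94809980e-01  9.55555745e-01 -1.57812371e-01]
 [ 0.00000000e+00  0.00000000e+00  0.00000000e+00  1.00000000e+00]] [[299.48563318   0.         275.85926426]
 [  0.         299.48563318 209.76773494]
 [  0.           0.           1.        ]]
```

Everything agrees between the two views: the handle is 0.125 m long at z = 0.123 m, and the drawer normal is about (-.56, .83). The green pot would crowd the opened drawer, so I'll lid the pots first, move the green one clear, then open the drawer. First I hover over the green lid.

```bash
cat >> h.py <<'E'
from scipy.spatial.transform import Rotation as R
from scipy.optimize import least_squares
def plan(*wps, start=None):
    """wps: (x,y,z,yawdeg); prints tool-axes shifts (cm), turn (deg) for each, from the pose before it"""
    o=robot.observe(); p=np.array(o["tool_pos"]) if start is None else np.array(start[:3])
    yaw=o["tool_rot"][2] if start is None else np.radians(start[3])
    if start is None: print("now",p.round(4),np.degrees(o["tool_rot"]).round(2),"open",round(float(o["opening"]),4),"t",round(float(o["time"]),2))
    for w in wps:
        Rm=(R.from_euler("z",yaw)*R.from_euler("x",np.pi)).as_matrix()
        d=Rm.T@(np.array(w[:3])-p); t=(w[3]-np.degrees(yaw)+180)%360-180
        print("  to",np.round(w,3),"delta cm",(d*100).round(2),"dr z",round(-t,1)); p=np.array(w[:3]); yaw=np.radians(w[3])
def circ(cam,im,col,near,z,r,tol=.06):
    """centre of circle of known radius r at height z, from far-half contour points"""
    p=viewer.camera_params(cam) if isinstance(cam,str) else cam
    best=None
    for c in cv2.findContours(mask(im,col),cv2.RETR_EXTERNAL,cv2.CHAIN_APPROX_NONE)[0]:
        if len(c)<25: continue
        c=cv2.convexHull(c)[:,0]; c=np.array([q for q in cv2.approxPolyDP(c.reshape(-1,1,2),0.1,True)[:,0]])
        X=np.array([onz(p,q,z)[:2] for q in c]); m=X.mean(0)
        if np.linalg.norm(m-near)<tol and (best is None or len(c)>len(best)): best=X
    if best is None: return None
    ctr=best.mean(0); v=ctr-p["T"][:2,3]; v/=np.linalg.norm(v)
    for _ in range(4):
        S=best[(best-ctr)@v>-.2*r]
        f=least_squares(lambda q:np.linalg.norm(S-q,axis=1)-r,ctr,loss="soft_l1",f_scale=.001); ctr=f.x
    return ctr.round(4),round(float(np.sqrt((f.fun**2).mean())*1000),2),len(S)
POT=(.046,.029); LID=(.010,.026)
def look(cam,items,save=None):
    p=viewer.camera_params(cam); im=viewer.read_camera(cam)
    if save: cv2.imwrite(save,im[:,:,::-1])
    for col,kind,near in items: print(cam,col,"pot" if kind is POT else "lid",circ(p,im,col,np.array(near),*kind))
E
python3 - <<'E'
from h import *
it=[("red",POT,(.4405,.1785)),("yellow",POT,(.683,.0445)),("green",POT,(.575,.0135)),("red",LID,(.619,.2825)),("yellow",LID,(.456,.3565)),("green",LID,(.577,.128))]
for n in("scene","side"): look(n,it)
plan((.577,.10,.2,180),(.577,.10,.15,180))
E
```

```text
scene red pot (array([0.4404, 0.176 ]), 0.99, 8)
scene yellow pot (array([0.6841, 0.0435]), 0.32, 9)
scene green pot (array([0.5756, 0.0108]), 0.96, 9)
scene red lid (array([0.6191, 0.2813]), 1.52, 8)
scene yellow lid (array([0.4544, 0.3607]), 2.68, 5)
scene green lid (array([0.5772, 0.1254]), 1.15, 9)
side red pot (array([0.4415, 0.1836]), 1.78, 9)
side yellow pot (array([0.6813, 0.0524]), 1.55, 8)
side green pot (array([0.5743, 0.0217]), 3.21, 6)
side red lid (array([0.6182, 0.2872]), 1.38, 11)
side yellow lid (array([0.4555, 0.3602]), 1.49, 10)
side green lid (array([0.5767, 0.1352]), 2.5, 10)
now [0.1955 0.487  0.2263] [-1.7995e+02 -1.0000e-02  1.5812e+02] open 0.0921 t 0.2
  to [5.77e-01 1.00e-01 2.00e-01 1.80e+02] delta cm [-49.83 -21.7    2.63] dr z -21.9
  to [5.77e-01 1.00e-01 1.50e-01 1.80e+02] delta cm [ 0. -0.  5.] dr z -0.0
```

Request:
step_arm:
  increments:
    - {"delta_pos": [-5,-2.2,0],"dr": [0,0,-4],"fingers": -1}
    - {"delta_pos": [-10,-4.3,0],"dr": [0,0,-9],"fingers": -1}
    - {"delta_pos": [-15,-6.5,0],"dr": [0,0,-13],"fingers": -1}
    - {"delta_pos": [-20,-8.7,0],"dr": [0,0,-18],"fingers": -1}
    - {"delta_pos": [-25,-10.9,0],"dr": [0,0,-21.9],"fingers": -1}
  newtons: 20

```text
time: 0.82
tool_pos: [0.388, 0.2915, 0.2268]
tool_rot: [3.141, 0.0, -3.139]
contact_force: [1.1, 0.6, -0.1]
opening: 0.0918
grip_force: 0.0
```

```bash
python3 - <<'E'
from h import *
plan((.577,.10,.17,180))
E
```

```text
now [0.388  0.2915 0.2268] [ 1.7999e+02  1.0000e-02 -1.7983e+02] open 0.0918 t 0.82
  to [5.77e-01 1.00e-01 1.70e-01 1.80e+02] delta cm [-18.85 -19.21   5.68] dr z 0.2
```

Request:
step_arm:
  increments:
    - {"delta_pos": [-4,-4,1],"dr": [0,0,0],"fingers": -0.4}
    - {"delta_pos": [-8,-8,2],"dr": [0,0,0],"fingers": -0.4}
    - {"delta_pos": [-12,-12,4],"dr": [0,0,0],"fingers": -0.4}
    - {"delta_pos": [-16,-16,5.7],"dr": [0,0,0],"fingers": -0.4}
    - {"delta_pos": [-18.9,-19.2,5.7],"dr": [0,0,0],"fingers": -0.4}

```text
time: 1.45
tool_pos: [0.5765, 0.099, 0.1678]
tool_rot: [-3.141, -0.003, 3.141]
contact_force: [0.6, 0.7, 0.0]
opening: 0.0646
grip_force: 0.0
```

```bash
python3 - <<'E'
from h import *
look("wrist",[("green",POT,(.575,.0135)),("green",LID,(.577,.128)),("yellow",POT,(.683,.0445)),("red",LID,(.619,.2825))],"pics/w1.png")
plan((.577,.128,.03,180))
E
```

```text
wrist green pot (array([0.5751, 0.0129]), 0.49, 18)
wrist green lid (array([0.5773, 0.1235]), 1.98, 15)
wrist yellow pot (array([0.6827, 0.0443]), 1.31, 10)
wrist red lid (array([0.6217, 0.2765]), 1.83, 15)
now [0.58   0.0952 0.1684] [-1.7987e+02  6.0000e-02  1.7982e+02] open 0.0642 t 1.5
  to [5.77e-01 1.28e-01 3.00e-02 1.80e+02] delta cm [ 0.31  3.28 13.84] dr z -0.2
```

View pics/w1.png

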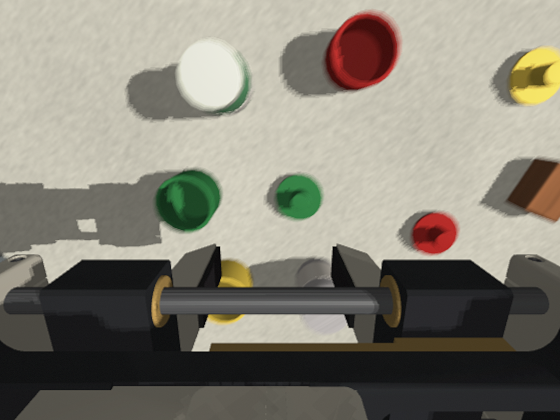

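The wrist view (blurred by motion) shows the green pot at (188,200), green lid (298,197), red lid (434,232), red pot (362,50) and jar (213,75). I let it settle above the lid and remeasure.

Request:
step_arm:
  increments:
    - {"delta_pos": [0,1,1],"dr": [0,0,0],"fingers": -0.4}
    - {"delta_pos": [0,2,2],"dr": [0,0,0],"fingers": -0.4}
    - {"delta_pos": [0,2.8,3],"dr": [0,0,0],"fingers": -0.4}
    - {"delta_pos": [0,2.8,3],"dr": [0,0,0],"fingers": -0.4}
    - {"delta_pos": [0,2.8,3],"dr": [0,0,0],"fingers": -0.4}

```text
time: 2.12
tool_pos: [0.576, 0.1295, 0.14]
tool_rot: [-3.142, 0.0, -3.14]
contact_force: [-0.0, 0.1, 0.5]
opening: 0.0644
grip_force: 0.0
```

```bash
python3 - <<'E'
from h import *
look("wrist",[("green",POT,(.575,.0135)),("green",LID,(.577,.128)),("red",LID,(.619,.2825)),("red",POT,(.44,.1785))],"pics/w2.png")
plan((.577,.128,.012,180))
im=cv2.imread("pics/w2.png")[:,:,::-1].copy()
print(blobs(im,"green"))
E
```

```text
wrist green pot (array([0.5752, 0.0132]), 0.56, 18)
wrist green lid (array([0.5767, 0.1263]), 0.55, 16)
wrist red lid (array([0.6204, 0.28  ]), 0.65, 12)
wrist red pot (array([0.4419, 0.1764]), 0.55, 18)
now [0.5762 0.1292 0.1402] [ 1.8000e+02  5.0000e-02 -1.7995e+02] open 0.0646 t 2.17
  to [5.77e-01 1.28e-01 1.20e-02 1.80e+02] delta cm [-0.08 -0.12 12.82] dr z 0.1
[((np.float64(148.7), np.float64(205.6)), 4048, [110, 172, 79, 69]), ((np.float64(272.1), np.float64(201.8)), 1934, [247, 178, 51, 49])]
```

Request:
step_arm:
  increments:
    - {"delta_pos": [0,-0.3,4],"dr": [0,0,0],"fingers": -0.4}
    - {"delta_pos": [-0.05,-0.3,8],"dr": [0,0,0],"fingers": -0.4}
    - {"delta_pos": [-0.05,-0.3,12],"dr": [0,0,0],"fingers": -0.4}
    - {"delta_pos": [-0.05,-0.3,12.8],"dr": [0,0,0],"fingers": -0.4}
    - {"delta_pos": [-0.05,-0.3,12.8],"dr": [0,0,0],"fingers": -0.2}

```text
time: 2.8
tool_pos: [0.5771, 0.1259, 0.0124]
tool_rot: [3.141, 0.001, -3.141]
contact_force: [0.2, -1.0, 1.3]
opening: 0.0583
grip_force: 0.0
```

Request:
step_arm:
  increments:
    - {"delta_pos": [0,0,0],"dr": [0,0,0],"fingers": 0.3}
    - {"delta_pos": [0,0,0],"dr": [0,0,0],"fingers": 0.9}
    - {"delta_pos": [0,0,0],"dr": [0,0,0],"fingers": 0.9}
    - {"delta_pos": [0,0,0],"dr": [0,0,0],"fingers": 0.9}
    - {"delta_pos": [0,0,0],"dr": [0,0,0],"fingers": 0.9}

```text
time: 3.42
tool_pos: [0.5767, 0.1261, 0.0121]
tool_rot: [3.141, 0.001, -3.141]
contact_force: [-0.6, 0.6, 2.8]
opening: 0.0193
grip_force: 20.0
```

Request:
step_arm:
  increments:
    - {"delta_pos": [0,0,-1],"dr": [0,0,0],"fingers": 0.9}
    - {"delta_pos": [0,0,-3],"dr": [0,0,0],"fingers": 0.9}
    - {"delta_pos": [0,0,-6],"dr": [0,0,0],"fingers": 0.9}
    - {"delta_pos": [0,0,-9],"dr": [0,0,0],"fingers": 0.9}
    - {"delta_pos": [0,0,-9],"dr": [0,0,0],"fingers": 0.9}

```text
time: 4.05
tool_pos: [0.5782, 0.1262, 0.1044]
tool_rot: [3.141, 0.005, -3.141]
contact_force: [-0.1, 0.3, -0.5]
opening: 0.0192
grip_force: 20.0
```

```bash
python3 - <<'E'
from h import *
plan((.575,.013,.10,180),(.575,.013,.050,180))
look("wrist",[("green",POT,(.575,.0135))],"pics/w3.png")
E
```

```text
now [0.5782 0.1262 0.1044] [ 179.97    0.31 -179.97] open 0.0192 t 4.05
  to [5.75e-01 1.30e-02 1.00e-01 1.80e+02] delta cm [  0.32 -11.32   0.44] dr z 0.0
  to [5.75e-01 1.30e-02 5.00e-02 1.80e+02] delta cm [ 0. -0.  5.] dr z -0.0
wrist green pot (array([0.5747, 0.0134]), 0.54, 19)
```

View pics/w3.png

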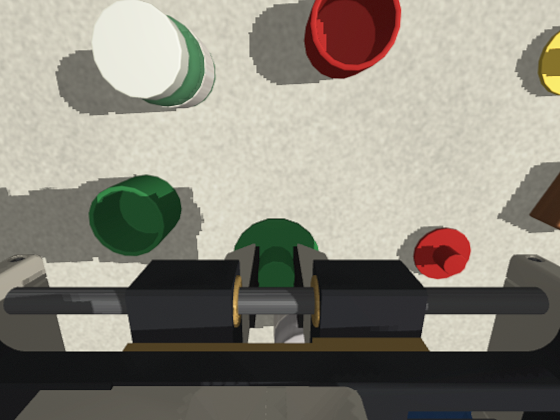

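The lid is held level at (277,255) and the green pot is at (135,215). Next I carry it over and seat it.

Request:
step_arm:
  increments:
    - {"delta_pos": [0,-3,0],"dr": [0,0,0],"fingers": 0.9}
    - {"delta_pos": [0.2,-7,0],"dr": [0,0,0],"fingers": 0.9}
    - {"delta_pos": [0.2,-11,0],"dr": [0,0,0],"fingers": 0.9}
    - {"delta_pos": [0.2,-11.3,0],"dr": [0,0,0],"fingers": 0.9}
    - {"delta_pos": [0.2,-11.3,0],"dr": [0,0,0],"fingers": 0.9}

```text
time: 4.72
tool_pos: [0.574, 0.0132, 0.1007]
tool_rot: [3.141, -0.002, 3.141]
contact_force: [0.8, 0.6, -0.3]
opening: 0.0198
grip_force: 20.0
```

Request:
step_arm:
  increments:
    - {"delta_pos": [0,0,2],"dr": [0,0,0],"fingers": 0.9}
    - {"delta_pos": [0,0,3.5],"dr": [0,0,0],"fingers": 0.9}
    - {"delta_pos": [0,0,4.2],"dr": [0,0,0],"fingers": 0.9}
    - {"delta_pos": [0,0,4.7],"dr": [0,0,0],"fingers": 0.9}
    - {"delta_pos": [0,0,5.0],"dr": [0,0,0],"fingers": 0.9}

```text
time: 5.35
tool_pos: [0.5749, 0.0131, 0.0519]
tool_rot: [3.142, 0.001, -3.141]
contact_force: [-3.7, -0.5, 16.3]
opening: 0.019
grip_force: 20.0
```

Request:
step_arm:
  increments:
    - {"delta_pos": [0,0,0],"dr": [0,0,0],"fingers": 0.9}
    - {"delta_pos": [0,0,0],"dr": [0,0,0],"fingers": 0.9}
    - {"delta_pos": [0,0,0],"dr": [0,0,0],"fingers": 0.2}
    - {"delta_pos": [0,0,0],"dr": [0,0,0],"fingers": 0.0}
    - {"delta_pos": [0,0,0],"dr": [0,0,0],"fingers": 0.0}

```text
time: 5.98
tool_pos: [0.5746, 0.013, 0.0517]
tool_rot: [3.142, 0.0, -3.141]
contact_force: [1.0, 0.9, -0.1]
opening: 0.0439
grip_force: 0.0
```

Request:
step_arm:
  increments:
    - {"delta_pos": [0,0,-1],"dr": [0,0,0],"fingers": 0.0}
    - {"delta_pos": [0,0,-4],"dr": [0,0,0],"fingers": -0.5}
    - {"delta_pos": [0,0,-7],"dr": [0,0,0],"fingers": -1}
    - {"delta_pos": [0,0,-9],"dr": [0,0,0],"fingers": -1}
    - {"delta_pos": [0,0,-9],"dr": [0,0,0],"fingers": -1}

```text
time: 6.6
tool_pos: [0.5757, 0.0129, 0.1439]
tool_rot: [-3.141, 0.004, -3.141]
contact_force: [-0.7, -0.2, -0.3]
opening: 0.081
grip_force: 0.0
```

```bash
cat >> h.py <<'E'
def seat(cam,col,near,bz=0.0,save=None):
    """lidded pot: knob/disc blob against the pot's contour, disc top at bz+.050"""
    look(cam,[(col,(bz+.050,.026),near),(col,(bz+.046,.029),near)],save)
E
python3 - <<'E'
from h import *
seat("wrist","green",(.575,.0135),0,"pics/w4.png")
for n in("scene","side"): look(n,[],f"pics/{n}1.png")
a=cv2.imread('pics/scene1.png')[150:310,220:420];b=cv2.imread('pics/side1.png')[220:400,180:380]
cv2.imwrite('pics/c4.png',cv2.hconcat([cv2.imread('pics/w4.png')[60:360,180:440],cv2.resize(a,(260,300)),cv2.resize(b,(260,300))]))
E
```

```text
wrist green lid (array([0.5762, 0.0118]), 0.63, 19)
wrist green lid (array([0.5741, 0.012 ]), 0.5, 21)
```

View pics/c4.png

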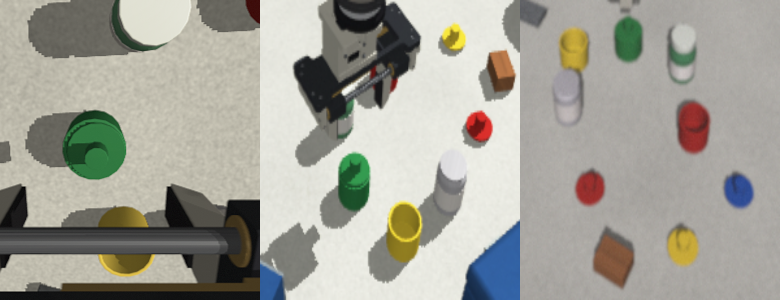

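The green lid is seated concentric and level. Now I move the lidded green pot to (.56,.15), clear of the drawer.

Request:
step_arm:
  increments:
    - {"delta_pos": [0,0,3],"dr": [0,0,0],"fingers": -1}
    - {"delta_pos": [0,0,7],"dr": [0,0,0],"fingers": -1}
    - {"delta_pos": [0,0,11],"dr": [0,0,0],"fingers": -1}
    - {"delta_pos": [0,0,12.5],"dr": [0,0,0],"fingers": -1}
    - {"delta_pos": [0,0,12.5],"dr": [0,0,0],"fingers": -0.6}

```text
time: 7.38
tool_pos: [0.574, 0.0131, 0.0157]
tool_rot: [3.141, -0.002, -3.141]
contact_force: [0.0, -0.3, 0.7]
opening: 0.0861
grip_force: 0.0
```

Request:
step_arm:
  increments:
    - {"delta_pos": [0,0,0],"dr": [0,0,0],"fingers": -0.3}
    - {"delta_pos": [0,0,0],"dr": [0,0,0],"fingers": 0.5}
    - {"delta_pos": [0,0,0],"dr": [0,0,0],"fingers": 0.5}
    - {"delta_pos": [0,0,0],"dr": [0,0,0],"fingers": 0.5}
    - {"delta_pos": [0,0,-1],"dr": [0,0,0],"fingers": 0.5}

```text
time: 8.0
tool_pos: [0.574, 0.0131, 0.0266]
tool_rot: [3.141, -0.002, -3.141]
contact_force: [-0.5, 0.0, -1.0]
opening: 0.0587
grip_force: 20.0
```

Request:
step_arm:
  increments:
    - {"delta_pos": [0,0,-3],"dr": [0,0,0],"fingers": 0.5}
    - {"delta_pos": [0,2,-6],"dr": [0,0,0],"fingers": 0.5}
    - {"delta_pos": [0.5,6,-8],"dr": [0,0,0],"fingers": 0.5}
    - {"delta_pos": [1,10,-8],"dr": [0,0,0],"fingers": 0.5}
    - {"delta_pos": [1.5,13.7,-8],"dr": [0,0,0],"fingers": 0.5}

```text
time: 8.62
tool_pos: [0.5591, 0.1514, 0.1074]
tool_rot: [3.141, 0.0, -3.141]
contact_force: [-0.0, 0.3, -2.0]
opening: 0.0583
grip_force: 20.0
```

Request:
step_arm:
  increments:
    - {"delta_pos": [0,0,2],"dr": [0,0,0],"fingers": 0.5}
    - {"delta_pos": [0,0,5],"dr": [0,0,0],"fingers": 0.5}
    - {"delta_pos": [0,0,7.5],"dr": [0,0,0],"fingers": 0.5}
    - {"delta_pos": [0,0,8.9],"dr": [0,0,0],"fingers": 0.5}
    - {"delta_pos": [0,0,8.9],"dr": [0,0,0],"fingers": 0.5}

```text
time: 9.25
tool_pos: [0.5595, 0.15, 0.0175]
tool_rot: [3.142, -0.001, -3.141]
contact_force: [-0.0, 0.9, -2.0]
opening: 0.0581
grip_force: 20.0
```

Request:
step_arm:
  increments:
    - {"delta_pos": [0,0,0],"dr": [0,0,0],"fingers": -0.5}
    - {"delta_pos": [0,0,0],"dr": [0,0,0],"fingers": -1}
    - {"delta_pos": [0,0,0],"dr": [0,0,0],"fingers": -1}
    - {"delta_pos": [0,0,-3],"dr": [0,0,0],"fingers": -1}
    - {"delta_pos": [0,0,-6],"dr": [0,0,0],"fingers": -1}

```text
time: 9.88
tool_pos: [0.5594, 0.15, 0.0784]
tool_rot: [-3.142, -0.001, -3.141]
contact_force: [0.1, -0.4, 0.4]
opening: 0.0918
grip_force: 0.0
```

```bash
python3 - <<'E'
from h import *
plan((.62,.28,.14,90))
E
```

```text
now [0.5594 0.15   0.0784] [-1.8000e+02 -3.0000e-02 -1.7998e+02] open 0.0918 t 9.88
  to [ 0.62  0.28  0.14 90.  ] delta cm [-6.07 13.   -6.16] dr z 90.0
```

Request:
step_arm:
  increments:
    - {"delta_pos": [0,0,-4],"dr": [0,0,5],"fingers": -0.4}
    - {"delta_pos": [-1,3,-6.2],"dr": [0,0,15],"fingers": -0.4}
    - {"delta_pos": [-3,7,-6.2],"dr": [0,0,25],"fingers": -0.4}
    - {"delta_pos": [-5,11,-6.2],"dr": [0,0,35],"fingers": -0.4}
    - {"delta_pos": [-6.1,13,-6.2],"dr": [0,0,45],"fingers": -0.4}

```text
time: 10.5
tool_pos: [0.6209, 0.2821, 0.1398]
tool_rot: [3.141, 0.0, 2.352]
contact_force: [0.0, -0.4, -0.4]
opening: 0.0646
grip_force: 0.0
```

Request:
step_arm:
  increments:
    - {"delta_pos": [0,0,0],"dr": [0,0,10],"fingers": -0.4}
    - {"delta_pos": [0,0,0],"dr": [0,0,20],"fingers": -0.4}
    - {"delta_pos": [0,0,0],"dr": [0,0,30],"fingers": -0.4}
    - {"delta_pos": [0,0,0],"dr": [0,0,40],"fingers": -0.4}
    - {"delta_pos": [0,0,0],"dr": [0,0,45],"fingers": -0.4}

```text
time: 11.12
tool_pos: [0.6204, 0.28, 0.1399]
tool_rot: [3.142, -0.0, 1.567]
contact_force: [0.6, 0.6, -0.5]
opening: 0.0641
grip_force: 0.0
```

Request:
step_arm:
  increments:
    - {"delta_pos": [0,0,0],"dr": [0,0,0],"fingers": -0.4}
    - {"delta_pos": [0,0,0],"dr": [0,0,0],"fingers": -0.4}
    - {"delta_pos": [0,0,0],"dr": [0,0,0],"fingers": -0.4}
    - {"delta_pos": [0,0,0],"dr": [0,0,0],"fingers": -0.4}
    - {"delta_pos": [0,0,0],"dr": [0,0,0],"fingers": -0.4}

```text
time: 11.75
tool_pos: [0.6205, 0.28, 0.1397]
tool_rot: [3.142, -0.0, 1.571]
contact_force: [-0.9, -0.2, -0.3]
opening: 0.0647
grip_force: 0.0
```

```bash
python3 - <<'E'
from h import *
look("wrist",[("red",LID,(.62,.28)),("yellow",LID,(.456,.3565))],"pics/w5.png")
look("scene",[("red",POT,(.44,.1785)),("red",LID,(.62,.28)),("yellow",POT,(.683,.0445))])
plan((.62,.28,.012,90))
E
```

```text
wrist red lid (array([0.6206, 0.2825]), 0.5, 16)
wrist yellow lid (array([0.4584, 0.3558]), 0.53, 17)
scene red pot (array([0.4404, 0.1761]), 0.91, 8)
scene red lid (array([0.6191, 0.2813]), 1.52, 8)
scene yellow pot (array([0.6843, 0.0423]), 0.42, 9)
now [0.6205 0.28   0.1397] [180.    -0.    90.04] open 0.0643 t 11.85
  to [6.2e-01 2.8e-01 1.2e-02 9.0e+01] delta cm [-0.   -0.05 12.77] dr z 0.0
```

Request:
step_arm:
  increments:
    - {"delta_pos": [0.25,0,4],"dr": [0,0,0],"fingers": -0.4}
    - {"delta_pos": [0.25,0,8],"dr": [0,0,0],"fingers": -0.4}
    - {"delta_pos": [0.25,0,12],"dr": [0,0,0],"fingers": -0.4}
    - {"delta_pos": [0.25,0,12.8],"dr": [0,0,0],"fingers": -0.4}
    - {"delta_pos": [0.25,0,12.8],"dr": [0,0,0],"fingers": -0.2}

```text
time: 12.48
tool_pos: [0.6209, 0.2826, 0.0123]
tool_rot: [3.141, -0.0, 1.571]
contact_force: [-0.3, -0.3, 0.5]
opening: 0.0581
grip_force: 0.0
```

Request:
step_arm:
  increments:
    - {"delta_pos": [0,0,0],"dr": [0,0,0],"fingers": 0.3}
    - {"delta_pos": [0,0,0],"dr": [0,0,0],"fingers": 0.9}
    - {"delta_pos": [0,0,0],"dr": [0,0,0],"fingers": 0.9}
    - {"delta_pos": [0,0,0],"dr": [0,0,0],"fingers": 0.9}
    - {"delta_pos": [0,0,0],"dr": [0,0,0],"fingers": 0.9}

```text
time: 13.1
tool_pos: [0.6206, 0.2826, 0.0121]
tool_rot: [3.141, -0.0, 1.571]
contact_force: [-1.0, -0.5, 2.7]
opening: 0.0192
grip_force: 20.0
```

Request:
step_arm:
  increments:
    - {"delta_pos": [0,0,-1],"dr": [0,0,0],"fingers": 0.9}
    - {"delta_pos": [0,0,-3],"dr": [0,0,0],"fingers": 0.9}
    - {"delta_pos": [0,0,-6],"dr": [0,0,0],"fingers": 0.9}
    - {"delta_pos": [0,0,-9],"dr": [0,0,0],"fingers": 0.9}
    - {"delta_pos": [0,0,-9],"dr": [0,0,0],"fingers": 0.9}

```text
time: 13.72
tool_pos: [0.6225, 0.2832, 0.1062]
tool_rot: [3.134, -0.002, 1.571]
contact_force: [0.4, -0.6, -1.1]
opening: 0.0193
grip_force: 20.0
```

Request:
step_arm:
  increments:
    - {"delta_pos": [-1.5,-4,0],"dr": [0,0,0],"fingers": 0.9}
    - {"delta_pos": [-3.5,-9,0],"dr": [0,0,0],"fingers": 0.9}
    - {"delta_pos": [-5,-14,0],"dr": [0,0,0],"fingers": 0.9}
    - {"delta_pos": [-5.6,-17.9,0],"dr": [0,0,0],"fingers": 0.9}
    - {"delta_pos": [-5.6,-17.9,0],"dr": [0,0,0],"fingers": 0.9}

```text
time: 14.35
tool_pos: [0.4384, 0.2259, 0.1015]
tool_rot: [-3.139, 0.001, 1.572]
contact_force: [0.5, 0.3, 0.4]
opening: 0.0196
grip_force: 20.0
```

```bash
python3 - <<'E'
from h import *
look("wrist",[],"pics/w6.png")
look("side",[("red",POT,(.44,.1785))])
plan((.4415,.1765,.102,90))
E
```

```text
side red pot (array([0.4373, 0.1862]), 2.72, 4)
now [0.442  0.2266 0.1019] [ 1.7994e+02 -2.0000e-02  9.0030e+01] open 0.0193 t 14.45
  to [ 0.442  0.176  0.102 90.   ] delta cm [-5.01 -0.06 -0.01] dr z 0.0
```

View pics/w6.png

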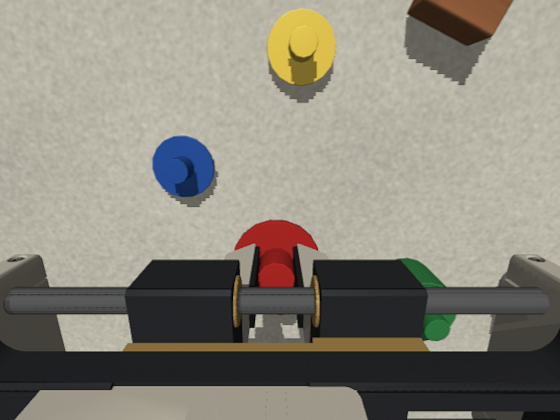

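The red lid is held level and the red pot is hidden under the gripper. I carry on with the earlier wrist fix (.4415,.1765).

Request:
step_arm:
  increments:
    - {"delta_pos": [-2.5,0,0],"dr": [0,0,0],"fingers": 0.9}
    - {"delta_pos": [-5,0,0],"dr": [0,0,0],"fingers": 0.9}
    - {"delta_pos": [-5,0,0],"dr": [0,0,0],"fingers": 0.9}
    - {"delta_pos": [-5,0,2],"dr": [0,0,0],"fingers": 0.9}
    - {"delta_pos": [-5,0,3.5],"dr": [0,0,0],"fingers": 0.9}

```text
time: 15.08
tool_pos: [0.4425, 0.1772, 0.0661]
tool_rot: [3.141, -0.001, 1.571]
contact_force: [0.3, -0.5, -0.8]
opening: 0.0191
grip_force: 20.0
```

Request:
step_arm:
  increments:
    - {"delta_pos": [0,0,0.5],"dr": [0,0,0],"fingers": 0.9}
    - {"delta_pos": [0,0,1],"dr": [0,0,0],"fingers": 0.9}
    - {"delta_pos": [0,0,1.5],"dr": [0,0,0],"fingers": 0.9}
    - {"delta_pos": [0,0,1.5],"dr": [0,0,0],"fingers": 0.9}
    - {"delta_pos": [0,0,1.5],"dr": [0,0,0],"fingers": 0.9}

```text
time: 15.7
tool_pos: [0.442, 0.1767, 0.0521]
tool_rot: [3.14, -0.0, 1.571]
contact_force: [0.0, 1.1, 0.9]
opening: 0.0194
grip_force: 20.0
```

Request:
step_arm:
  increments:
    - {"delta_pos": [0,0,0],"dr": [0,0,0],"fingers": 0.3}
    - {"delta_pos": [0,0,0],"dr": [0,0,0],"fingers": 0.0}
    - {"delta_pos": [0,0,0],"dr": [0,0,0],"fingers": 0.0}
    - {"delta_pos": [0,0,-2],"dr": [0,0,0],"fingers": -0.4}
    - {"delta_pos": [0,0,-5],"dr": [0,0,0],"fingers": -0.4}

```text
time: 16.32
tool_pos: [0.4408, 0.1762, 0.1016]
tool_rot: [-3.139, 0.001, 1.571]
contact_force: [0.7, 0.0, -0.3]
opening: 0.0606
grip_force: 0.0
```

Request:
step_arm:
  increments:
    - {"delta_pos": [0,0,-2],"dr": [0,0,0],"fingers": -0.4}
    - {"delta_pos": [0,0,-4],"dr": [0,0,0],"fingers": -0.4}
    - {"delta_pos": [0,0,-4],"dr": [0,0,0],"fingers": -0.4}
    - {"delta_pos": [0,0,-4],"dr": [0,0,0],"fingers": -0.4}
    - {"delta_pos": [0,0,-4],"dr": [0,0,0],"fingers": -0.4}

```text
time: 16.95
tool_pos: [0.441, 0.1763, 0.1408]
tool_rot: [-3.14, 0.0, 1.571]
contact_force: [-0.7, 0.4, 0.3]
opening: 0.0647
grip_force: 0.0
```

```bash
python3 - <<'E'
from h import *
seat("wrist","red",(.4415,.1765),0,"pics/w7.png")
look("side",[("green",POT,(.56,.15)),("yellow",LID,(.456,.3565))],"pics/side2.png")
b=cv2.imread('pics/side2.png')[220:400,180:380]
cv2.imwrite('pics/c7.png',cv2.hconcat([cv2.imread('pics/w7.png')[60:360,120:440],cv2.resize(b,(333,300),interpolation=2)]))
plan((.458,.356,.14,90))
E
```

```text
wrist red lid (array([0.4415, 0.1761]), 0.79, 16)
wrist red lid (array([0.441, 0.178]), 0.64, 18)
side green pot (array([0.56  , 0.1583]), 1.92, 11)
side yellow lid (array([0.4554, 0.3606]), 1.55, 10)
now [0.4412 0.1763 0.141 ] [-1.7992e+02  1.0000e-02  9.0020e+01] open 0.0642 t 17.05
  to [ 0.458  0.356  0.14  90.   ] delta cm [17.97  1.69  0.1 ] dr z 0.0
```

View pics/c7.png

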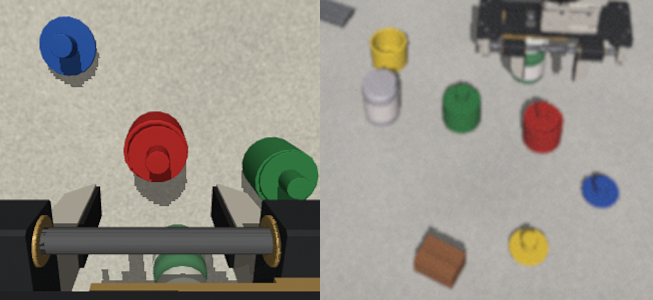

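The red lid sits concentric and level at crop (156,150), and the green pot stands upright. Now the yellow lid.

Request:
step_arm:
  increments:
    - {"delta_pos": [4,0.4,0],"dr": [0,0,0],"fingers": -0.4}
    - {"delta_pos": [9,0.8,0],"dr": [0,0,0],"fingers": -0.4}
    - {"delta_pos": [14,1.2,0],"dr": [0,0,0],"fingers": -0.4}
    - {"delta_pos": [18,1.7,0],"dr": [0,0,0],"fingers": -0.4}
    - {"delta_pos": [18,1.7,0],"dr": [0,0,0],"fingers": -0.4}

```text
time: 17.68
tool_pos: [0.4581, 0.3587, 0.1408]
tool_rot: [-3.141, -0.0, 1.574]
contact_force: [-0.9, 0.5, -0.8]
opening: 0.0646
grip_force: 0.0
```

Request:
step_arm:
  increments:
    - {"delta_pos": [0,0,0],"dr": [0,0,0],"fingers": -0.4}
    - {"delta_pos": [0,0,0],"dr": [0,0,0],"fingers": -0.4}
    - {"delta_pos": [0,0,0],"dr": [0,0,0],"fingers": -0.4}
    - {"delta_pos": [0,0,0],"dr": [0,0,0],"fingers": -0.4}
    - {"delta_pos": [0,0,0],"dr": [0,0,0],"fingers": -0.4}

```text
time: 18.3
tool_pos: [0.4585, 0.3562, 0.1419]
tool_rot: [3.141, -0.0, 1.571]
contact_force: [0.1, 0.7, 0.1]
opening: 0.0643
grip_force: 0.0
```

```bash
python3 - <<'E'
from h import *
look("wrist",[("yellow",LID,(.458,.356))])
plan((.458,.356,.012,90))
E
```

```text
wrist yellow lid (array([0.4569, 0.357 ]), 0.39, 13)
now [0.4585 0.3563 0.1418] [ 1.7999e+02 -1.0000e-02  9.0010e+01] open 0.0643 t 18.35
  to [4.58e-01 3.56e-01 1.20e-02 9.00e+01] delta cm [-0.03 -0.05 12.98] dr z 0.0
```

Request:
step_arm:
  increments:
    - {"delta_pos": [0.1,-0.15,4],"dr": [0,0,0],"fingers": -0.4}
    - {"delta_pos": [0.1,-0.15,8],"dr": [0,0,0],"fingers": -0.4}
    - {"delta_pos": [0.1,-0.15,12],"dr": [0,0,0],"fingers": -0.4}
    - {"delta_pos": [0.1,-0.15,13],"dr": [0,0,0],"fingers": -0.4}
    - {"delta_pos": [0.1,-0.15,13],"dr": [0,0,0],"fingers": -0.2}

```text
time: 18.98
tool_pos: [0.4572, 0.3576, 0.0119]
tool_rot: [-3.141, 0.0, 1.571]
contact_force: [0.7, 0.2, -0.8]
opening: 0.0582
grip_force: 0.0
```

Request:
step_arm:
  increments:
    - {"delta_pos": [0,0,0],"dr": [0,0,0],"fingers": 0.3}
    - {"delta_pos": [0,0,0],"dr": [0,0,0],"fingers": 0.9}
    - {"delta_pos": [0,0,0],"dr": [0,0,0],"fingers": 0.9}
    - {"delta_pos": [0,0,0],"dr": [0,0,0],"fingers": 0.9}
    - {"delta_pos": [0,0,0],"dr": [0,0,0],"fingers": 0.9}

```text
time: 19.6
tool_pos: [0.4571, 0.3576, 0.0121]
tool_rot: [3.141, -0.0, 1.571]
contact_force: [-0.5, -0.6, 2.3]
opening: 0.019
grip_force: 20.0
```

Request:
step_arm:
  increments:
    - {"delta_pos": [0,0,-2],"dr": [0,0,0],"fingers": 0.9}
    - {"delta_pos": [0,0,-6],"dr": [0,0,0],"fingers": 0.9}
    - {"delta_pos": [0,0,-10],"dr": [0,0,0],"fingers": 0.9}
    - {"delta_pos": [-3,2,-12],"dr": [0,0,0],"fingers": 0.9}
    - {"delta_pos": [-7,4.6,-12],"dr": [0,0,0],"fingers": 0.9}

```text
time: 20.23
tool_pos: [0.504, 0.2879, 0.1338]
tool_rot: [3.138, -0.002, 1.574]
contact_force: [-0.4, 0.3, -0.8]
opening: 0.0192
grip_force: 20.0
```

Request:
step_arm:
  increments:
    - {"delta_pos": [-4,2,0],"dr": [0,0,0],"fingers": 0.9}
    - {"delta_pos": [-8,4,0],"dr": [0,0,0],"fingers": 0.9}
    - {"delta_pos": [-12,6,0],"dr": [0,0,0],"fingers": 0.9}
    - {"delta_pos": [-16,8,0],"dr": [0,0,0],"fingers": 0.9}
    - {"delta_pos": [-20,10,0],"dr": [0,0,0],"fingers": 0.9}

```text
time: 20.85
tool_pos: [0.6034, 0.0862, 0.1315]
tool_rot: [-3.141, -0.0, 1.571]
contact_force: [0.4, 0.3, -0.7]
opening: 0.0197
grip_force: 20.0
```

Request:
step_arm:
  increments:
    - {"delta_pos": [-4,2,0],"dr": [0,0,0],"fingers": 0.9}
    - {"delta_pos": [-8,5,0],"dr": [0,0,0],"fingers": 0.9}
    - {"delta_pos": [-12.7,8,0],"dr": [0,0,0],"fingers": 0.9}
    - {"delta_pos": [-12.7,8,0],"dr": [0,0,0],"fingers": 0.9}
    - {"delta_pos": [-12.7,8,0],"dr": [0,0,0],"fingers": 0.9}

```text
time: 21.48
tool_pos: [0.6825, -0.0392, 0.131]
tool_rot: [-3.14, -0.001, 1.571]
contact_force: [0.2, 0.9, 0.4]
opening: 0.0193
grip_force: 20.0
```

Request:
step_arm:
  increments:
    - {"delta_pos": [0,0,0],"dr": [0,0,0],"fingers": 0.9}
    - {"delta_pos": [0,0,0],"dr": [0,0,0],"fingers": 0.9}
    - {"delta_pos": [0,0,0],"dr": [0,0,0],"fingers": 0.9}
    - {"delta_pos": [0,0,0],"dr": [0,0,0],"fingers": 0.9}
    - {"delta_pos": [0,0,0],"dr": [0,0,0],"fingers": 0.9}

```text
time: 22.1
tool_pos: [0.6831, -0.0393, 0.1318]
tool_rot: [3.142, -0.0, 1.571]
contact_force: [0.6, -0.3, -0.0]
opening: 0.0195
grip_force: 20.0
```

```bash
python3 - <<'E'
from h import *
look("wrist",[("yellow",POT,(.683,.044))],"pics/w8.png")
look("scene",[("yellow",POT,(.683,.044))])
plan((.683,.044,.102,90))
E
```

```text
wrist yellow pot (array([0.6834, 0.0437]), 0.33, 18)
scene yellow pot (array([0.6786, 0.0558]), nan, 0)
now [ 0.6831 -0.0394  0.1317] [ 1.800e+02 -1.000e-02  9.002e+01] open 0.0194 t 22.2
  to [6.83e-01 4.40e-02 1.02e-01 9.00e+01] delta cm [ 8.34 -0.01  2.97] dr z 0.0h.py:39: RuntimeWarning: Mean of empty slice.
  return ctr.round(4),round(float(np.sqrt((f.fun**2).mean())*1000),2),len(S)
  ret = ret.dtype.type(ret / rcount)
```

Request:
step_arm:
  increments:
    - {"delta_pos": [4,0,0],"dr": [0,0,0],"fingers": 0.9}
    - {"delta_pos": [8,0,1],"dr": [0,0,0],"fingers": 0.9}
    - {"delta_pos": [8.35,0,3],"dr": [0,0,0],"fingers": 0.9}
    - {"delta_pos": [8.35,0,5],"dr": [0,0,0],"fingers": 0.9}
    - {"delta_pos": [8.35,0,6],"dr": [0,0,0],"fingers": 0.9}

```text
time: 22.82
tool_pos: [0.6826, 0.0442, 0.0705]
tool_rot: [-3.14, -0.0, 1.571]
contact_force: [0.3, -0.3, -0.3]
opening: 0.0194
grip_force: 20.0
```

Request:
step_arm:
  increments:
    - {"delta_pos": [0,0,0.5],"dr": [0,0,0],"fingers": 0.9}
    - {"delta_pos": [0,0,1],"dr": [0,0,0],"fingers": 0.9}
    - {"delta_pos": [0,0,1.5],"dr": [0,0,0],"fingers": 0.9}
    - {"delta_pos": [0,0,2],"dr": [0,0,0],"fingers": 0.9}
    - {"delta_pos": [0,0,2],"dr": [0,0,0],"fingers": 0.9}

```text
time: 23.45
tool_pos: [0.6834, 0.044, 0.0521]
tool_rot: [3.141, 0.0, 1.571]
contact_force: [0.3, 0.2, 0.9]
opening: 0.0192
grip_force: 20.0
```

Request:
step_arm:
  increments:
    - {"delta_pos": [0,0,0],"dr": [0,0,0],"fingers": 0.3}
    - {"delta_pos": [0,0,0],"dr": [0,0,0],"fingers": 0.0}
    - {"delta_pos": [0,0,0],"dr": [0,0,0],"fingers": 0.0}
    - {"delta_pos": [0,0,-2],"dr": [0,0,0],"fingers": -0.4}
    - {"delta_pos": [0,0,-5],"dr": [0,0,0],"fingers": -0.4}

```text
time: 24.08
tool_pos: [0.6823, 0.0441, 0.101]
tool_rot: [-3.139, -0.0, 1.571]
contact_force: [0.0, 0.9, -0.2]
opening: 0.0611
grip_force: 0.0
```

Request:
step_arm:
  increments:
    - {"delta_pos": [0,0,-2],"dr": [0,0,0],"fingers": -0.4}
    - {"delta_pos": [0,0,-5],"dr": [0,0,0],"fingers": -0.4}
    - {"delta_pos": [0,0,-8],"dr": [0,0,0],"fingers": -0.4}
    - {"delta_pos": [0,0,-8],"dr": [0,0,0],"fingers": -0.4}
    - {"delta_pos": [0,0,-8],"dr": [0,0,0],"fingers": -0.4}

```text
time: 24.7
tool_pos: [0.6826, 0.0441, 0.1806]
tool_rot: [-3.14, -0.0, 1.571]
contact_force: [-0.7, 0.1, -0.2]
opening: 0.0643
grip_force: 0.0
```

```bash
python3 - <<'E'
from h import *
seat("wrist","yellow",(.683,.044),0,"pics/w9.png")
look("side",[("yellow",(.05,.026),(.683,.044))],"pics/side3.png")
b=cv2.imread('pics/side3.png')[200:380,160:360]
cv2.imwrite('pics/c9.png',cv2.hconcat([cv2.imread('pics/w9.png')[60:360,120:440],cv2.resize(b,(333,300),interpolation=2)]))
plan((.555,-.223,.19,34))
E
```

```text
wrist yellow lid (array([0.6847, 0.0429]), 0.9, 15)
wrist yellow lid (array([0.6842, 0.045 ]), 0.67, 16)
side yellow lid (array([0.6812, 0.0484]), 1.22, 7)
now [0.6824 0.0441 0.18  ] [-1.7984e+02 -1.0000e-02  9.0030e+01] open 0.064 t 24.8
  to [ 0.555 -0.223  0.19  34.   ] delta cm [-26.7  -12.75  -1.  ] dr z 56.0
```

View pics/c9.png

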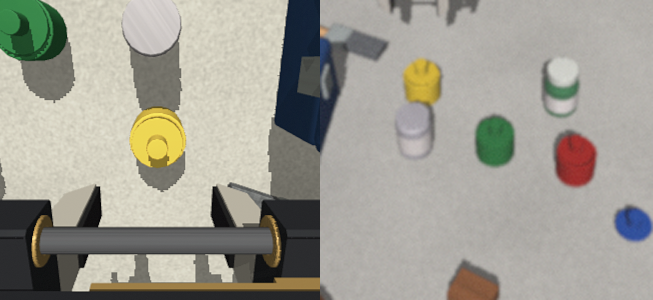

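All three lids are seated (yellow at crop (157,140)). Now to the drawer handle.

Request:
step_arm:
  increments:
    - {"delta_pos": [-3,-1.4,-2],"dr": [0,0,6],"fingers": 0.4}
    - {"delta_pos": [-6,-3,-3],"dr": [0,0,12],"fingers": 0.4}
    - {"delta_pos": [-10,-5,-3],"dr": [0,0,20],"fingers": 0.4}
    - {"delta_pos": [-14,-7,-3],"dr": [0,0,28],"fingers": 0.4}
    - {"delta_pos": [-18,-9,-3],"dr": [0,0,36],"fingers": 0.4}

```text
time: 25.42
tool_pos: [0.592, -0.137, 0.2105]
tool_rot: [-3.14, 0.0, 0.938]
contact_force: [0.2, -0.7, -0.6]
opening: 0.0278
grip_force: 0.0
```

```bash
python3 - <<'E'
from h import *
plan((.53,-.24,.21,34))
E
```

```text
now [ 0.592  -0.137   0.2105] [-1.7989e+02  3.0000e-02  5.3770e+01] open 0.0278 t 25.43
  to [ 0.53 -0.24  0.21 34.  ] delta cm [-11.97   1.09   0.05] dr z 19.8
```

Request:
step_arm:
  increments:
    - {"delta_pos": [-4,0.4,0],"dr": [0,0,7],"fingers": 0.4}
    - {"delta_pos": [-8,0.8,0],"dr": [0,0,14],"fingers": 0.4}
    - {"delta_pos": [-12,1.1,0],"dr": [0,0,20],"fingers": 0.4}
    - {"delta_pos": [-12,1.1,0],"dr": [0,0,20],"fingers": 0.4}
    - {"delta_pos": [-12,1.1,0],"dr": [0,0,20],"fingers": 0.4}

```text
time: 26.05
tool_pos: [0.5315, -0.2392, 0.211]
tool_rot: [-3.14, 0.0, 0.594]
contact_force: [-0.9, 0.4, 0.3]
opening: 0.0275
grip_force: 0.0
```

Request:
step_arm:
  increments:
    - {"delta_pos": [0,0,0],"dr": [0,0,0],"fingers": 0.4}
    - {"delta_pos": [0,0,0],"dr": [0,0,0],"fingers": 0.4}
    - {"delta_pos": [0,0,0],"dr": [0,0,0],"fingers": 0.4}
    - {"delta_pos": [0,0,0],"dr": [0,0,0],"fingers": 0.4}
    - {"delta_pos": [0,0,0],"dr": [0,0,0],"fingers": 0.4}

```text
time: 26.68
tool_pos: [0.5316, -0.2395, 0.2117]
tool_rot: [-3.142, -0.0, 0.594]
contact_force: [-0.5, -0.6, -0.1]
opening: 0.0273
grip_force: 0.0
```

```bash
python3 - <<'E'
from h import *
look("wrist",[],"pics/w10.png")
plan((.555,-.223,.113,34))
p=viewer.camera_params("wrist")
P=p["K"]@np.linalg.inv(p["T"])[:3]
for x in ([.503,-.258,.123,1],[.607,-.189,.123,1]): q=P@x; print((q[:2]/q[2]).round(0))
E
```

```text
now [ 0.5316 -0.2395  0.2117] [-1.800e+02 -1.000e-02  3.403e+01] open 0.0275 t 26.73
  to [ 0.555 -0.223  0.113 34.   ] delta cm [ 2.86 -0.06  9.87] dr z 0.0
[276. 251.]
[277. 104.]
```

View pics/w10.png

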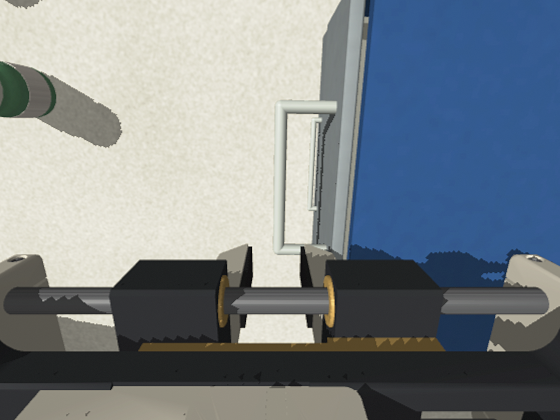

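The bar runs vertically at column 280, rows 102 to 250, which matches the estimate to 3 mm. I grip it and pull.

Request:
step_arm:
  increments:
    - {"delta_pos": [2.9,0.25,0],"dr": [0,0,0],"fingers": 0.4}
    - {"delta_pos": [2.9,0.25,3],"dr": [0,0,0],"fingers": 0.4}
    - {"delta_pos": [2.9,0.25,6],"dr": [0,0,0],"fingers": 0.4}
    - {"delta_pos": [2.9,0.25,9],"dr": [0,0,0],"fingers": 0.4}
    - {"delta_pos": [2.9,0.25,9.9],"dr": [0,0,0],"fingers": 0.4}

```text
time: 27.35
tool_pos: [0.5561, -0.2249, 0.1109]
tool_rot: [-3.138, 0.002, 0.594]
contact_force: [-0.4, 0.4, 0.7]
opening: 0.0276
grip_force: 0.0
```

Request:
step_arm:
  increments:
    - {"delta_pos": [0,0,0],"dr": [0,0,0],"fingers": 0.4}
    - {"delta_pos": [0,0,0],"dr": [0,0,0],"fingers": 0.95}
    - {"delta_pos": [0,0,0],"dr": [0,0,0],"fingers": 0.95}
    - {"delta_pos": [0,0,0],"dr": [0,0,0],"fingers": 0.95}
    - {"delta_pos": [0,0,0],"dr": [0,0,0],"fingers": 0.95}

```text
time: 27.98
tool_pos: [0.5575, -0.2257, 0.1138]
tool_rot: [3.14, -0.001, 0.594]
contact_force: [-0.9, -0.6, 5.6]
opening: 0.009
grip_force: 20.0
```

Request:
step_arm:
  increments:
    - {"delta_pos": [0,-1,0],"dr": [0,0,0],"fingers": 0.95}
    - {"delta_pos": [0,-2.5,0],"dr": [0,0,0],"fingers": 0.95}
    - {"delta_pos": [0,-4.5,0],"dr": [0,0,0],"fingers": 0.95}
    - {"delta_pos": [0,-6.5,0],"dr": [0,0,0],"fingers": 0.95}
    - {"delta_pos": [0,-8.5,0],"dr": [0,0,0],"fingers": 0.95}

```text
time: 28.6
tool_pos: [0.5108, -0.1544, 0.1138]
tool_rot: [3.138, -0.004, 0.594]
contact_force: [6.0, 2.1, 3.3]
opening: 0.0092
grip_force: 20.0
```

Request:
step_arm:
  increments:
    - {"delta_pos": [0,-2,0],"dr": [0,0,0],"fingers": 0.95}
    - {"delta_pos": [0,-4,0],"dr": [0,0,0],"fingers": 0.95}
    - {"delta_pos": [0,-6,0],"dr": [0,0,0],"fingers": 0.95}
    - {"delta_pos": [0,-8,0],"dr": [0,0,0],"fingers": 0.95}
    - {"delta_pos": [0,-9,0],"dr": [0,0,0],"fingers": 0.95}

```text
time: 29.22
tool_pos: [0.4614, -0.079, 0.1138]
tool_rot: [3.138, -0.006, 0.594]
contact_force: [10.6, 4.1, 0.4]
opening: 0.0089
grip_force: 20.0
```

Request:
step_arm:
  increments:
    - {"delta_pos": [0,0,0],"dr": [0,0,0],"fingers": 0.95}
    - {"delta_pos": [0,0,0],"dr": [0,0,0],"fingers": 0.95}
    - {"delta_pos": [0,0,0],"dr": [0,0,0],"fingers": 0.95}
    - {"delta_pos": [0,0,0],"dr": [0,0,0],"fingers": 0.4}
    - {"delta_pos": [0,0,0],"dr": [0,0,0],"fingers": 0.4}

```text
time: 29.85
tool_pos: [0.4583, -0.08, 0.1124]
tool_rot: [-3.141, 0.001, 0.594]
contact_force: [0.0, 0.1, -0.9]
opening: 0.0242
grip_force: 0.0
```

Request:
step_arm:
  increments:
    - {"delta_pos": [0,0,-2],"dr": [0,0,0],"fingers": 0.4}
    - {"delta_pos": [0,0,-5],"dr": [0,0,0],"fingers": 0.4}
    - {"delta_pos": [0,0,-8],"dr": [0,0,0],"fingers": 0.4}
    - {"delta_pos": [0,0,-10],"dr": [0,0,0],"fingers": 0.4}
    - {"delta_pos": [0,0,-10],"dr": [0,0,0],"fingers": 0.4}

```text
time: 30.48
tool_pos: [0.4594, -0.0806, 0.2135]
tool_rot: [3.14, -0.001, 0.594]
contact_force: [-0.7, 0.1, -0.5]
opening: 0.0273
grip_force: 0.0
```

```bash
python3 - <<'E'
from h import *
look("scene",[],"pics/scene4.png");look("side",[],"pics/side4.png")
a=cv2.imread('pics/scene4.png')[130:350,90:410];b=cv2.imread('pics/side4.png')[90:330,180:420]
cv2.imwrite('pics/c10.png',cv2.hconcat([cv2.resize(a,(436,300)),cv2.resize(b,(300,300),interpolation=2)]))
plan((.44,.176,.15,34))
E
```

```text
now [ 0.4584 -0.0802  0.2118] [-1.7993e+02  5.0000e-02  3.4020e+01] open 0.0275 t 30.57
  to [ 0.44   0.176  0.15  34.   ] delta cm [ 12.81 -22.27   6.18] dr z 0.0
```

View pics/c10.png

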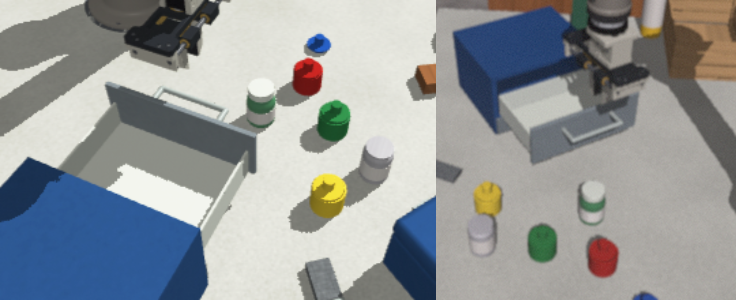

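The drawer is open about 0.175 m and all pots keep their lids. Next is the red pot.

Request:
step_arm:
  increments:
    - {"delta_pos": [2.5,-4.4,0],"dr": [0,0,-9],"fingers": -1}
    - {"delta_pos": [5,-8.8,0],"dr": [0,0,-18],"fingers": -1}
    - {"delta_pos": [7.5,-13.2,1],"dr": [0,0,-27],"fingers": -1}
    - {"delta_pos": [10,-17.6,2],"dr": [0,0,-36],"fingers": -1}
    - {"delta_pos": [12.9,-22.3,4],"dr": [0,0,-45],"fingers": -1}

```text
time: 31.2
tool_pos: [0.4407, 0.178, 0.1716]
tool_rot: [-3.141, 0.0, 1.384]
contact_force: [0.9, -0.6, -0.9]
opening: 0.0732
grip_force: 0.0
```

Request:
step_arm:
  increments:
    - {"delta_pos": [0,0,1],"dr": [0,0,-9],"fingers": -1}
    - {"delta_pos": [0,0,2],"dr": [0,0,-18],"fingers": -1}
    - {"delta_pos": [0,0,3],"dr": [0,0,-27],"fingers": -1}
    - {"delta_pos": [0,0,3],"dr": [0,0,-36],"fingers": -1}
    - {"delta_pos": [0,0,3],"dr": [0,0,-44.4],"fingers": -1}

```text
time: 31.82
tool_pos: [0.4401, 0.1763, 0.1411]
tool_rot: [-3.138, -0.001, 2.159]
contact_force: [0.4, -0.5, 0.7]
opening: 0.092
grip_force: 0.0
```

Request:
step_arm:
  increments:
    - {"delta_pos": [0,0,0],"dr": [0,0,0],"fingers": -1}
    - {"delta_pos": [0,0,0],"dr": [0,0,0],"fingers": -1}
    - {"delta_pos": [0,0,0],"dr": [0,0,0],"fingers": -1}
    - {"delta_pos": [0,0,0],"dr": [0,0,0],"fingers": -1}
    - {"delta_pos": [0,0,0],"dr": [0,0,0],"fingers": -1}

```text
time: 32.45
tool_pos: [0.4412, 0.1766, 0.1427]
tool_rot: [3.142, -0.0, 2.154]
contact_force: [-0.5, -0.3, 0.2]
opening: 0.0915
grip_force: 0.0
```

```bash
python3 - <<'E'
from h import *
seat("wrist","red",(.4415,.1765)); seat("wrist","green",(.56,.15))
plan((.441,.177,.017,123.4))
E
```

```text
wrist red lid (array([0.4413, 0.176 ]), 0.88, 17)
wrist red lid (array([0.4406, 0.1778]), 0.66, 17)
wrist green lid (array([0.5266, 0.1738]), 1.44, 4)
wrist green lid (array([0.5273, 0.1752]), 1.74, 4)
now [0.4412 0.1767 0.1428] [179.99  -0.   123.41] open 0.0915 t 32.55
  to [4.410e-01 1.770e-01 1.700e-02 1.234e+02] delta cm [ 0.04  0.   12.58] dr z 0.0
```

Request:
step_arm:
  increments:
    - {"delta_pos": [0,0,3],"dr": [0,0,0],"fingers": -1}
    - {"delta_pos": [0,0,7],"dr": [0,0,0],"fingers": -1}
    - {"delta_pos": [0,0,11],"dr": [0,0,0],"fingers": -1}
    - {"delta_pos": [0,0,12.5],"dr": [0,0,0],"fingers": -1}
    - {"delta_pos": [0,0,12.5],"dr": [0,0,0],"fingers": -0.6}

```text
time: 33.17
tool_pos: [0.4405, 0.1765, 0.0168]
tool_rot: [-3.139, -0.001, 2.154]
contact_force: [-0.4, 0.7, -0.3]
opening: 0.0859
grip_force: 0.0
```

Request:
step_arm:
  increments:
    - {"delta_pos": [0,0,0],"dr": [0,0,0],"fingers": -0.3}
    - {"delta_pos": [0,0,0],"dr": [0,0,0],"fingers": 0.5}
    - {"delta_pos": [0,0,0],"dr": [0,0,0],"fingers": 0.5}
    - {"delta_pos": [0,0,0],"dr": [0,0,0],"fingers": 0.5}
    - {"delta_pos": [0,0,-1],"dr": [0,0,0],"fingers": 0.5}

```text
time: 33.8
tool_pos: [0.4407, 0.1766, 0.0277]
tool_rot: [-3.14, -0.001, 2.154]
contact_force: [-0.3, 0.6, -0.9]
opening: 0.0579
grip_force: 20.0
```

Request:
step_arm:
  increments:
    - {"delta_pos": [0,0,-3],"dr": [0,0,0],"fingers": 0.5}
    - {"delta_pos": [0,0,-7],"dr": [0,0,0],"fingers": 0.5}
    - {"delta_pos": [0,0,-11],"dr": [0,0,0],"fingers": 0.5}
    - {"delta_pos": [0,0,-15],"dr": [0,0,0],"fingers": 0.5}
    - {"delta_pos": [-2,-1,-18],"dr": [0,0,0],"fingers": 0.5}

```text
time: 34.42
tool_pos: [0.4438, 0.155, 0.2099]
tool_rot: [3.14, 0.0, 2.156]
contact_force: [0.9, -0.1, -1.4]
opening: 0.0582
grip_force: 20.0
```

Request:
step_arm:
  increments:
    - {"delta_pos": [-4,-2,0],"dr": [0,0,0],"fingers": 0.5}
    - {"delta_pos": [-8,-4,0],"dr": [0,0,0],"fingers": 0.5}
    - {"delta_pos": [-12,-6,0],"dr": [0,0,0],"fingers": 0.5}
    - {"delta_pos": [-16,-8,0],"dr": [0,0,0],"fingers": 0.5}
    - {"delta_pos": [-20,-10,0],"dr": [0,0,0],"fingers": 0.5}

```text
time: 35.05
tool_pos: [0.4704, -0.0689, 0.2082]
tool_rot: [3.141, 0.0, 2.154]
contact_force: [-0.4, 0.2, -1.4]
opening: 0.058
grip_force: 20.0
```

Request:
step_arm:
  increments:
    - {"delta_pos": [-4,-2,0],"dr": [0,0,0],"fingers": 0.5}
    - {"delta_pos": [-8,-4,0],"dr": [0,0,0],"fingers": 0.5}
    - {"delta_pos": [-8,-4,0],"dr": [0,0,0],"fingers": 0.5}
    - {"delta_pos": [-8,-4,0],"dr": [0,0,0],"fingers": 0.5}
    - {"delta_pos": [-8,-4,0],"dr": [0,0,0],"fingers": 0.5}

```text
time: 35.67
tool_pos: [0.4811, -0.1552, 0.2079]
tool_rot: [3.141, -0.0, 2.156]
contact_force: [0.3, 0.9, 0.5]
opening: 0.0582
grip_force: 20.0
```

```bash
python3 - <<'E'
from h import *
look("wrist",[],"pics/w11.png")
plan((.4983,-.2497,.2,123.4))
p=viewer.camera_params("wrist"); P=p["K"]@np.linalg.inv(p["T"])[:3]
F=np.array([.5363,-.1946,.063]);u=np.array([.551,-.835,0]);w=np.array([.835,.551,0])
for n,a,b,z in (("barR",-.138,-.06,.062),("barL",-.138,.06,.062),("panelR",-.091,-.135,.088),("panelL",-.091,.135,.088),("floor fr",-.086,-.121,0),("floor fl",-.086,.121,0),("wall R",0,-.121,.05),("wall L",0,.121,.05)):
    q=P@np.append(F+a*u+b*w+[0,0,z],1); print(n,(q[:2]/q[2]).round(0))
E
```

```text
now [ 0.4812 -0.1552  0.2079] [ 1.7999e+02 -1.0000e-02  1.2351e+02] open 0.0581 t 35.73
  to [  0.498  -0.25    0.2   123.4  ] delta cm [-8.82 -3.79  0.79] dr z 0.1
barR [229. 125.]
barL [384. 125.]
panelR [124. 192.]
panelL [491. 192.]
floor fr [180. 176.]
floor fl [417. 176.]
wall R [173. 276.]
wall L [428. 276.]
```

View pics/w11.png

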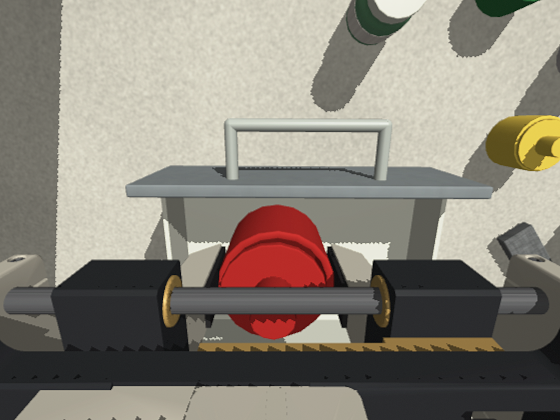

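The bar (229-388, row 125) and panel (126-492, row 190) fit the predicted drawer pose to about 2 mm. I place the red pot in the rear right spot.

Request:
step_arm:
  increments:
    - {"delta_pos": [-3,-1.2,0],"dr": [0,0,0],"fingers": 0.5}
    - {"delta_pos": [-6,-2.5,0],"dr": [0,0,0],"fingers": 0.5}
    - {"delta_pos": [-8.8,-3.8,0],"dr": [0,0,0],"fingers": 0.5}
    - {"delta_pos": [-8.8,-3.8,0],"dr": [0,0,0],"fingers": 0.5}
    - {"delta_pos": [-8.8,-3.8,0],"dr": [0,0,0],"fingers": 0.5}

```text
time: 36.35
tool_pos: [0.4979, -0.2496, 0.2076]
tool_rot: [3.142, -0.001, 2.155]
contact_force: [0.3, 1.3, -1.5]
opening: 0.0582
grip_force: 20.0
```

Request:
step_arm:
  increments:
    - {"delta_pos": [0,0,3],"dr": [0,0,0],"fingers": 0.5}
    - {"delta_pos": [0,0,6],"dr": [0,0,0],"fingers": 0.5}
    - {"delta_pos": [0,0,9],"dr": [0,0,0],"fingers": 0.5}
    - {"delta_pos": [0,0,11],"dr": [0,0,0],"fingers": 0.5}
    - {"delta_pos": [0,0,12],"dr": [0,0,0],"fingers": 0.5}

```text
time: 36.98
tool_pos: [0.4977, -0.2492, 0.0869]
tool_rot: [-3.141, -0.002, 2.156]
contact_force: [0.3, 0.5, -1.1]
opening: 0.058
grip_force: 20.0
```

Request:
step_arm:
  increments:
    - {"delta_pos": [0,0,0.4],"dr": [0,0,0],"fingers": 0.5}
    - {"delta_pos": [0,0,0.7],"dr": [0,0,0],"fingers": 0.5}
    - {"delta_pos": [0,0,0.7],"dr": [0,0,0],"fingers": 0.5}
    - {"delta_pos": [0,0,0.7],"dr": [0,0,0],"fingers": 0.5}
    - {"delta_pos": [0,0,0.7],"dr": [0,0,0],"fingers": 0.5}

```text
time: 37.6
tool_pos: [0.4986, -0.251, 0.0815]
tool_rot: [3.141, 0.001, 2.154]
contact_force: [1.6, 0.8, 4.2]
opening: 0.058
grip_force: 20.0
```

Request:
step_arm:
  increments:
    - {"delta_pos": [0,0,0],"dr": [0,0,0],"fingers": -0.43}
    - {"delta_pos": [0,0,0],"dr": [0,0,0],"fingers": -0.43}
    - {"delta_pos": [0,0,0],"dr": [0,0,0],"fingers": -0.43}
    - {"delta_pos": [0,0,-2],"dr": [0,0,0],"fingers": -0.43}
    - {"delta_pos": [0,0,-6],"dr": [0,0,0],"fingers": -0.43}

```text
time: 38.22
tool_pos: [0.4969, -0.2501, 0.1396]
tool_rot: [-3.14, -0.004, 2.154]
contact_force: [0.9, -0.8, -0.3]
opening: 0.0657
grip_force: 0.0
```

Request:
step_arm:
  increments:
    - {"delta_pos": [0,0,-4],"dr": [0,0,0],"fingers": -0.43}
    - {"delta_pos": [0,0,-7],"dr": [0,0,0],"fingers": -1}
    - {"delta_pos": [0,0,-7],"dr": [0,0,0],"fingers": -1}
    - {"delta_pos": [0,0,-7],"dr": [0,0,0],"fingers": -1}
    - {"delta_pos": [0,0,-7],"dr": [0,0,0],"fingers": -1}

```text
time: 38.85
tool_pos: [0.4974, -0.2504, 0.2092]
tool_rot: [-3.141, -0.003, 2.154]
contact_force: [-1.0, -0.3, -0.1]
opening: 0.0918
grip_force: 0.0
```

```bash
python3 - <<'E'
from h import *
look("side",[("green",POT,(.56,.15))])
seat("wrist","red",(.498,-.25),.063,"pics/w12.png")
plan((.56,.15,.21,123.4))
E
```

```text
side green pot (array([0.5599, 0.1583]), 1.91, 11)
wrist red lid (array([ 0.4988, -0.2508]), 0.73, 17)
wrist red lid (array([ 0.4978, -0.2488]), 0.43, 17)
now [ 0.4977 -0.2505  0.2096] [-1.7996e+02 -1.1000e-01  1.2342e+02] open 0.0917 t 38.95
  to [  0.56   0.15   0.21 123.4 ] delta cm [30.   27.26 -0.04] dr z 0.0
```

View pics/w12.png

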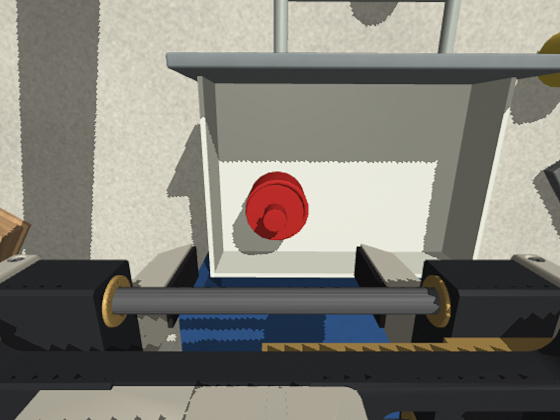

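The red pot stands lidded in the drawer at (277,207). Now the green pot.

Request:
step_arm:
  increments:
    - {"delta_pos": [4.2,3.8,0],"dr": [0,0,0],"fingers": -1}
    - {"delta_pos": [8.4,7.6,0],"dr": [0,0,0],"fingers": -1}
    - {"delta_pos": [12.6,11.4,0],"dr": [0,0,0],"fingers": -1}
    - {"delta_pos": [16.8,15.2,0],"dr": [0,0,0],"fingers": -1}
    - {"delta_pos": [20,18,0],"dr": [0,0,0],"fingers": -1}

```text
time: 39.58
tool_pos: [0.538, 0.0176, 0.2102]
tool_rot: [-3.141, -0.001, 2.155]
contact_force: [0.7, -0.8, -0.2]
opening: 0.0916
grip_force: 0.0
```

Request:
step_arm:
  increments:
    - {"delta_pos": [4,4,2],"dr": [0,0,0],"fingers": -1}
    - {"delta_pos": [8,8,4],"dr": [0,0,0],"fingers": -1}
    - {"delta_pos": [10,9.3,6],"dr": [0,0,0],"fingers": -1}
    - {"delta_pos": [10,9.3,6],"dr": [0,0,0],"fingers": -1}
    - {"delta_pos": [10,9.3,6],"dr": [0,0,0],"fingers": -1}

```text
time: 40.2
tool_pos: [0.5609, 0.1493, 0.151]
tool_rot: [3.142, 0.0, 2.154]
contact_force: [0.3, -0.2, 0.0]
opening: 0.0917
grip_force: 0.0
```

Request:
step_arm:
  increments:
    - {"delta_pos": [0,0,0],"dr": [0,0,0],"fingers": -1}
    - {"delta_pos": [0,0,0],"dr": [0,0,0],"fingers": -1}
    - {"delta_pos": [0,0,0],"dr": [0,0,0],"fingers": -1}
    - {"delta_pos": [0,0,0],"dr": [0,0,0],"fingers": -1}
    - {"delta_pos": [0,0,0],"dr": [0,0,0],"fingers": -1}

```text
time: 40.83
tool_pos: [0.5607, 0.15, 0.1508]
tool_rot: [3.141, -0.0, 2.154]
contact_force: [-0.1, -0.6, -0.1]
opening: 0.0917
grip_force: 0.0
```

```bash
python3 - <<'E'
from h import *
seat("wrist","green",(.56,.15),0,"pics/w13.png")
plan((.56,.15,.018,123.4))
plan((.6019,-.1813,.2,123.4),start=(.56,.15,.2,123.4))
E
```

```text
wrist green lid (array([0.5604, 0.1501]), 0.69, 14)
wrist green lid (array([0.5592, 0.152 ]), 0.52, 15)
now [0.5606 0.15   0.1507] [180.    -0.   123.42] open 0.0918 t 40.88
  to [5.600e-01 1.500e-01 1.800e-02 1.234e+02] delta cm [ 0.03 -0.05 13.27] dr z 0.0
  to [  0.602  -0.181   0.2   123.4  ] delta cm [-29.97 -14.74  -0.  ] dr z -0.0
```

Request:
step_arm:
  increments:
    - {"delta_pos": [0,0,3],"dr": [0,0,0],"fingers": -1}
    - {"delta_pos": [0,0,7],"dr": [0,0,0],"fingers": -1}
    - {"delta_pos": [0,0,11],"dr": [0,0,0],"fingers": -1}
    - {"delta_pos": [0,0,13.2],"dr": [0,0,0],"fingers": -1}
    - {"delta_pos": [0,0,13.2],"dr": [0,0,0],"fingers": -0.6}

```text
time: 41.5
tool_pos: [0.5594, 0.1499, 0.0171]
tool_rot: [-3.138, -0.002, 2.154]
contact_force: [-1.0, -0.0, 0.0]
opening: 0.0855
grip_force: 0.0
```

Request:
step_arm:
  increments:
    - {"delta_pos": [0,0,0],"dr": [0,0,0],"fingers": -0.3}
    - {"delta_pos": [0,0,0],"dr": [0,0,0],"fingers": 0.5}
    - {"delta_pos": [0,0,0],"dr": [0,0,0],"fingers": 0.5}
    - {"delta_pos": [0,0,0],"dr": [0,0,0],"fingers": 0.5}
    - {"delta_pos": [0,0,-1],"dr": [0,0,0],"fingers": 0.5}

```text
time: 42.12
tool_pos: [0.56, 0.15, 0.0285]
tool_rot: [-3.14, -0.001, 2.154]
contact_force: [0.2, -0.3, -0.9]
opening: 0.0565
grip_force: 20.0
```

Request:
step_arm:
  increments:
    - {"delta_pos": [0,0,-3],"dr": [0,0,0],"fingers": 0.5}
    - {"delta_pos": [0,0,-7],"dr": [0,0,0],"fingers": 0.5}
    - {"delta_pos": [0,0,-11],"dr": [0,0,0],"fingers": 0.5}
    - {"delta_pos": [0,0,-15],"dr": [0,0,0],"fingers": 0.5}
    - {"delta_pos": [-2,-1,-18],"dr": [0,0,0],"fingers": 0.5}

```text
time: 42.75
tool_pos: [0.5632, 0.1288, 0.211]
tool_rot: [3.14, 0.0, 2.156]
contact_force: [0.1, 0.0, -1.5]
opening: 0.0562
grip_force: 20.0
```

Request:
step_arm:
  increments:
    - {"delta_pos": [-4,-2,0],"dr": [0,0,0],"fingers": 0.5}
    - {"delta_pos": [-8,-4,0],"dr": [0,0,0],"fingers": 0.5}
    - {"delta_pos": [-12,-6,0],"dr": [0,0,0],"fingers": 0.5}
    - {"delta_pos": [-16,-8,0],"dr": [0,0,0],"fingers": 0.5}
    - {"delta_pos": [-20,-10,0],"dr": [0,0,0],"fingers": 0.5}

```text
time: 43.38
tool_pos: [0.5898, -0.0955, 0.209]
tool_rot: [3.141, -0.0, 2.154]
contact_force: [0.6, -0.1, -1.7]
opening: 0.056
grip_force: 20.0
```

Request:
step_arm:
  increments:
    - {"delta_pos": [-4,-2,0],"dr": [0,0,0],"fingers": 0.5}
    - {"delta_pos": [-8,-3.7,0],"dr": [0,0,0],"fingers": 0.5}
    - {"delta_pos": [-8,-3.7,0],"dr": [0,0,0],"fingers": 0.5}
    - {"delta_pos": [-8,-3.7,0],"dr": [0,0,0],"fingers": 0.5}
    - {"delta_pos": [-8,-3.7,0],"dr": [0,0,0],"fingers": 0.5}

```text
time: 44.0
tool_pos: [0.6031, -0.18, 0.2089]
tool_rot: [3.141, -0.0, 2.156]
contact_force: [0.9, -0.3, -0.7]
opening: 0.0564
grip_force: 20.0
```

```bash
python3 - <<'E'
from h import *
plan((.6019,-.1813,.0827,123.4))
seat("scene","yellow",(.683,.044)); print(robot.observe()["qpos"].round(2))
E
```

```text
now [ 0.6031 -0.18    0.2089] [ 1.7999e+02 -2.0000e-02  1.2350e+02] open 0.0564 t 44.0
  to [ 6.020e-01 -1.810e-01  8.300e-02  1.234e+02] delta cm [-0.04 -0.17 12.62] dr z 0.1
scene yellow lid (array([0.683 , 0.0438]), 0.66, 9)
scene yellow lid (array([0.6842, 0.0435]), 0.47, 9)
[-0.41  0.55  1.24  0.    1.35 -1.  ]
```

```bash
python3 - <<'E'
from h import *
look("wrist",[],"pics/w14.png")
a=cv2.imread("pics/w14.png")[100:400,150:420]; b=cv2.imread("pics/w11.png")[100:400,150:420]
cv2.imwrite("pics/c14.png",cv2.hconcat([a,b]))
E
```

```text
(no output)
```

View pics/c14.png

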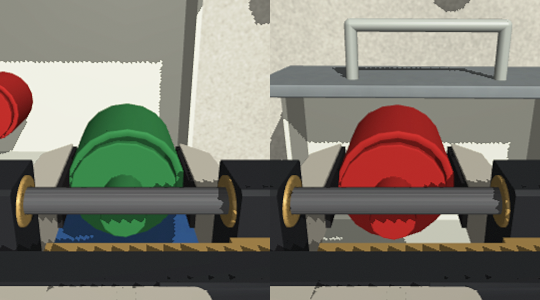

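The held green pot and lid look the same as the red grasp did, level and centred. That is my last picture; from here I use numbers only.

Request:
step_arm:
  increments:
    - {"delta_pos": [0,-0.15,3],"dr": [0,0,0],"fingers": 0.5}
    - {"delta_pos": [0,-0.15,6],"dr": [0,0,0],"fingers": 0.5}
    - {"delta_pos": [0,-0.15,9],"dr": [0,0,0],"fingers": 0.5}
    - {"delta_pos": [0,-0.15,11],"dr": [0,0,0],"fingers": 0.5}
    - {"delta_pos": [0,-0.15,11.8],"dr": [0,0,0],"fingers": 0.5}

```text
time: 44.72
tool_pos: [0.6015, -0.1812, 0.0896]
tool_rot: [-3.141, -0.002, 2.155]
contact_force: [0.1, -0.9, -0.8]
opening: 0.0565
grip_force: 20.0
```

Request:
step_arm:
  increments:
    - {"delta_pos": [0,0,0.4],"dr": [0,0,0],"fingers": 0.5}
    - {"delta_pos": [0,0,0.8],"dr": [0,0,0],"fingers": 0.5}
    - {"delta_pos": [0,0,0.8],"dr": [0,0,0],"fingers": 0.5}
    - {"delta_pos": [0,0,0.8],"dr": [0,0,0],"fingers": 0.5}
    - {"delta_pos": [0,0,0.8],"dr": [0,0,0],"fingers": 0.5}

```text
time: 45.35
tool_pos: [0.6021, -0.1822, 0.0831]
tool_rot: [3.141, 0.0, 2.154]
contact_force: [0.1, 0.4, -1.4]
opening: 0.0563
grip_force: 20.0
```

Request:
step_arm:
  increments:
    - {"delta_pos": [0,0,0],"dr": [0,0,0],"fingers": -0.43}
    - {"delta_pos": [0,0,0],"dr": [0,0,0],"fingers": -0.43}
    - {"delta_pos": [0,0,0],"dr": [0,0,0],"fingers": -0.43}
    - {"delta_pos": [0,0,-2],"dr": [0,0,0],"fingers": -0.43}
    - {"delta_pos": [0,0,-6],"dr": [0,0,0],"fingers": -0.43}

```text
time: 45.98
tool_pos: [0.6009, -0.1817, 0.1417]
tool_rot: [-3.139, -0.004, 2.154]
contact_force: [0.1, -0.7, 0.5]
opening: 0.0655
grip_force: 0.0
```

Request:
step_arm:
  increments:
    - {"delta_pos": [0,0,-4],"dr": [0,0,0],"fingers": -0.43}
    - {"delta_pos": [0,0,-7],"dr": [0,0,0],"fingers": -1}
    - {"delta_pos": [0,0,-7],"dr": [0,0,0],"fingers": -1}
    - {"delta_pos": [0,0,-7],"dr": [0,0,0],"fingers": -1}
    - {"delta_pos": [0,0,-7],"dr": [0,0,0],"fingers": -1}

```text
time: 46.6
tool_pos: [0.6013, -0.1819, 0.211]
tool_rot: [-3.14, -0.002, 2.154]
contact_force: [0.1, 1.0, 0.1]
opening: 0.0916
grip_force: 0.0
```

```bash
python3 - <<'E'
from h import *
seat("wrist","green",(.602,-.181),.064,"pics/w15.png"); seat("wrist","red",(.498,-.25),.064)
plan((.683,.044,.21,123.4))
E
```

```text
wrist green lid (array([ 0.6019, -0.1814]), 0.68, 17)
wrist green lid (array([ 0.6011, -0.1795]), 0.67, 18)
wrist red lid (array([ 0.4988, -0.2499]), 0.81, 14)
wrist red lid (array([ 0.499 , -0.2492]), 0.86, 15)
now [ 0.6015 -0.182   0.2114] [-1.7994e+02 -1.1000e-01  1.2342e+02] open 0.0915 t 46.7
  to [6.830e-01 4.400e-02 2.100e-01 1.234e+02] delta cm [14.38 19.25  0.14] dr z 0.0
```

Request:
step_arm:
  increments:
    - {"delta_pos": [3.6,4.8,0],"dr": [0,0,0],"fingers": -1}
    - {"delta_pos": [7.2,9.6,0],"dr": [0,0,0],"fingers": -1}
    - {"delta_pos": [10.8,14.4,1],"dr": [0,0,0],"fingers": -1}
    - {"delta_pos": [14.4,19.2,3],"dr": [0,0,0],"fingers": -1}
    - {"delta_pos": [14.4,19.2,6],"dr": [0,0,0],"fingers": -1}

```text
time: 47.32
tool_pos: [0.6839, 0.0487, 0.1519]
tool_rot: [3.14, -0.0, 2.16]
contact_force: [-0.0, -0.5, 0.7]
opening: 0.0921
grip_force: 0.0
```

Request:
step_arm:
  increments:
    - {"delta_pos": [0,0,0],"dr": [0,0,0],"fingers": -1}
    - {"delta_pos": [0,0,0],"dr": [0,0,0],"fingers": -1}
    - {"delta_pos": [0,0,0],"dr": [0,0,0],"fingers": -1}
    - {"delta_pos": [0,0,0],"dr": [0,0,0],"fingers": -1}
    - {"delta_pos": [0,0,0],"dr": [0,0,0],"fingers": -1}

```text
time: 47.95
tool_pos: [0.683, 0.0434, 0.1534]
tool_rot: [3.141, 0.0, 2.154]
contact_force: [0.7, -0.5, -0.5]
opening: 0.0917
grip_force: 0.0
```

```bash
python3 - <<'E'
from h import *
seat("wrist","yellow",(.683,.044),0)
plan((.683,.044,.018,123.4))
plan((.517,-.1654,.2,123.4),start=(.683,.044,.2,123.4))
E
```

```text
wrist yellow lid (array([0.6843, 0.0432]), 0.84, 16)
wrist yellow lid (array([0.6833, 0.0451]), 0.52, 17)
now [0.683  0.0435 0.1532] [1.7997e+02 2.0000e-02 1.2340e+02] open 0.0921 t 48.0
  to [6.830e-01 4.400e-02 1.800e-02 1.234e+02] delta cm [ 0.04  0.03 13.52] dr z 0.0
  to [  0.517  -0.165   0.2   123.4  ] delta cm [ -8.34 -25.39  -0.  ] dr z -0.0
```

Request:
step_arm:
  increments:
    - {"delta_pos": [0,0,3],"dr": [0,0,0],"fingers": -1}
    - {"delta_pos": [0,0,7],"dr": [0,0,0],"fingers": -1}
    - {"delta_pos": [0,0,11],"dr": [0,0,0],"fingers": -1}
    - {"delta_pos": [0,0,13.5],"dr": [0,0,0],"fingers": -1}
    - {"delta_pos": [0,0,13.5],"dr": [0,0,0],"fingers": -0.6}

```text
time: 48.62
tool_pos: [0.6813, 0.0438, 0.0155]
tool_rot: [-3.138, -0.003, 2.154]
contact_force: [-0.3, -0.8, 0.9]
opening: 0.0857
grip_force: 0.0
```

Request:
step_arm:
  increments:
    - {"delta_pos": [0,0,0],"dr": [0,0,0],"fingers": -0.3}
    - {"delta_pos": [0,0,0],"dr": [0,0,0],"fingers": 0.5}
    - {"delta_pos": [0,0,0],"dr": [0,0,0],"fingers": 0.5}
    - {"delta_pos": [0,0,0],"dr": [0,0,0],"fingers": 0.5}
    - {"delta_pos": [0,0,-1],"dr": [0,0,0],"fingers": 0.5}

```text
time: 49.25
tool_pos: [0.6821, 0.0438, 0.0273]
tool_rot: [-3.14, -0.001, 2.154]
contact_force: [0.4, 0.4, -2.3]
opening: 0.059
grip_force: 20.0
```

Request:
step_arm:
  increments:
    - {"delta_pos": [0,0,-3],"dr": [0,0,0],"fingers": 0.5}
    - {"delta_pos": [0,0,-7],"dr": [0,0,0],"fingers": 0.5}
    - {"delta_pos": [0,0,-11],"dr": [0,0,0],"fingers": 0.5}
    - {"delta_pos": [0,0,-15],"dr": [0,0,0],"fingers": 0.5}
    - {"delta_pos": [0,0,-18],"dr": [0,0,0],"fingers": 0.5}

```text
time: 49.88
tool_pos: [0.6829, 0.0438, 0.21]
tool_rot: [3.14, 0.001, 2.154]
contact_force: [0.1, 0.5, -2.0]
opening: 0.0586
grip_force: 20.0
```

Request:
step_arm:
  increments:
    - {"delta_pos": [-1.5,-4.5,0],"dr": [0,0,0],"fingers": 0.5}
    - {"delta_pos": [-3,-9,0],"dr": [0,0,0],"fingers": 0.5}
    - {"delta_pos": [-4.5,-14,0],"dr": [0,0,0],"fingers": 0.5}
    - {"delta_pos": [-6,-19,0],"dr": [0,0,0],"fingers": 0.5}
    - {"delta_pos": [-8.3,-24,0],"dr": [0,0,0],"fingers": 0.5}

```text
time: 50.5
tool_pos: [0.5268, -0.1584, 0.2081]
tool_rot: [3.142, -0.0, 2.155]
contact_force: [0.9, -1.1, -2.1]
opening: 0.0584
grip_force: 20.0
```

Request:
step_arm:
  increments:
    - {"delta_pos": [0,-1.4,0],"dr": [0,0,0],"fingers": 0.5}
    - {"delta_pos": [0,-1.4,0],"dr": [0,0,0],"fingers": 0.5}
    - {"delta_pos": [0,-1.4,0],"dr": [0,0,0],"fingers": 0.5}
    - {"delta_pos": [0,-1.4,0],"dr": [0,0,0],"fingers": 0.5}
    - {"delta_pos": [0,-1.4,0],"dr": [0,0,0],"fingers": 0.5}

```text
time: 51.12
tool_pos: [0.5171, -0.1646, 0.2075]
tool_rot: [3.142, -0.0, 2.156]
contact_force: [0.6, -0.5, -1.5]
opening: 0.0585
grip_force: 20.0
```

```bash
python3 - <<'E'
from h import *
plan((.517,-.1654,.0827,123.4))
E
```

```text
now [ 0.5171 -0.1646  0.2075] [ 1.8000e+02 -1.0000e-02  1.2351e+02] open 0.0585 t 51.12
  to [ 5.170e-01 -1.650e-01  8.300e-02  1.234e+02] delta cm [-0.06 -0.05 12.48] dr z 0.1
```

Request:
step_arm:
  increments:
    - {"delta_pos": [0,0,3],"dr": [0,0,0],"fingers": 0.5}
    - {"delta_pos": [0,0,6],"dr": [0,0,0],"fingers": 0.5}
    - {"delta_pos": [0,0,9],"dr": [0,0,0],"fingers": 0.5}
    - {"delta_pos": [0,0,11],"dr": [0,0,0],"fingers": 0.5}
    - {"delta_pos": [0,0,11.8],"dr": [0,0,0],"fingers": 0.5}

```text
time: 51.75
tool_pos: [0.5163, -0.1648, 0.0885]
tool_rot: [-3.141, -0.002, 2.155]
contact_force: [0.0, -1.0, -0.7]
opening: 0.0587
grip_force: 20.0
```

Request:
step_arm:
  increments:
    - {"delta_pos": [0,0,0.4],"dr": [0,0,0],"fingers": 0.5}
    - {"delta_pos": [0,0,0.8],"dr": [0,0,0],"fingers": 0.5}
    - {"delta_pos": [0,0,0.8],"dr": [0,0,0],"fingers": 0.5}
    - {"delta_pos": [0,0,0.8],"dr": [0,0,0],"fingers": 0.5}
    - {"delta_pos": [0,0,0.8],"dr": [0,0,0],"fingers": 0.5}

```text
time: 52.38
tool_pos: [0.5169, -0.1655, 0.0821]
tool_rot: [3.141, 0.001, 2.154]
contact_force: [0.5, -0.3, 1.1]
opening: 0.0587
grip_force: 20.0
```

Request:
step_arm:
  increments:
    - {"delta_pos": [0,0,0],"dr": [0,0,0],"fingers": -0.43}
    - {"delta_pos": [0,0,0],"dr": [0,0,0],"fingers": -0.43}
    - {"delta_pos": [0,0,0],"dr": [0,0,0],"fingers": -0.43}
    - {"delta_pos": [0,0,-2],"dr": [0,0,0],"fingers": -0.43}
    - {"delta_pos": [0,0,-6],"dr": [0,0,0],"fingers": -0.43}

```text
time: 53.0
tool_pos: [0.5156, -0.1649, 0.1409]
tool_rot: [-3.14, -0.004, 2.154]
contact_force: [-0.1, -0.4, 0.3]
opening: 0.0656
grip_force: 0.0
```

Request:
step_arm:
  increments:
    - {"delta_pos": [0,0,-4],"dr": [0,0,0],"fingers": -0.43}
    - {"delta_pos": [0,0,-8],"dr": [0,0,0],"fingers": 0}
    - {"delta_pos": [0,0,-8],"dr": [0,0,0],"fingers": 0}
    - {"delta_pos": [0,0,-8],"dr": [0,0,0],"fingers": 0}
    - {"delta_pos": [0,0,-8],"dr": [0,0,0],"fingers": 0}

```text
time: 53.62
tool_pos: [0.5159, -0.1651, 0.2202]
tool_rot: [-3.14, -0.002, 2.154]
contact_force: [-0.8, 0.8, -1.2]
opening: 0.0461
grip_force: 0.0
```

```bash
python3 - <<'E'
from h import *
for n in ("wrist","scene","side"):
  for c,q in (("yellow",(.517,-.165)),("green",(.602,-.181)),("red",(.498,-.25))): seat(n,c,q,.064,f"pics/{n}16.png")
plan((.43,-.036,.21,123.4),(.43,-.036,.115,34))
E
```

```text
wrist yellow lid (array([ 0.5174, -0.1656]), 0.78, 15)
wrist yellow lid (array([ 0.5164, -0.1637]), 0.5, 17)
wrist green lid (array([ 0.6011, -0.1802]), 1.33, 6)
wrist green lid (array([ 0.5963, -0.1775]), 0.6, 7)
wrist red lid (array([ 0.4988, -0.2493]), 1.03, 5)
wrist red lid (array([ 0.4979, -0.244 ]), 1.12, 9)
scene yellow lid (array([ 0.5151, -0.1662]), 0.91, 9)
scene yellow lid (array([ 0.5155, -0.1661]), 0.92, 11)
scene green lid (array([ 0.6011, -0.1808]), 0.65, 12)
scene green lid (array([ 0.602 , -0.1814]), 1.04, 12)
scene red lid (array([ 0.497 , -0.2496]), 0.54, 9)
scene red lid (array([ 0.4973, -0.2503]), 1.37, 9)
side yellow lid (array([ 0.5189, -0.1681]), 4.01, 7)
side yellow lid (array([ 0.5221, -0.1702]), 6.92, 8)
side green lid (array([ 0.5998, -0.1714]), 4.51, 8)
side green lid (array([ 0.6035, -0.1744]), 5.27, 9)
side red lid (array([ 0.5009, -0.2524]), 5.25, 5)
side red lid (array([ 0.4918, -0.2557]), 6.01, 6)
now [ 0.5166 -0.1654  0.2216] [ 1.8000e+02 -1.0000e-02  1.2343e+02] open 0.0462 t 54.08
  to [ 4.300e-01 -3.600e-02  2.100e-01  1.234e+02] delta cm [15.57 -0.1   1.16] dr z 0.0
  to [ 0.43  -0.036  0.115 34.   ] delta cm [ 0.  -0.   9.5] dr z 89.4
```

All three pots stand in the drawer with their lids centred. Now I come down in front of the bar and push it shut.

Request:
step_arm:
  increments:
    - {"delta_pos": [4,0,0],"dr": [0,0,0],"fingers": 0}
    - {"delta_pos": [8,0,0],"dr": [0,0,0],"fingers": 0}
    - {"delta_pos": [12,0,0],"dr": [0,0,0],"fingers": 0}
    - {"delta_pos": [15,0,0],"dr": [0,0,0],"fingers": 0}
    - {"delta_pos": [15,0,0],"dr": [0,0,0],"fingers": 0}

```text
time: 54.7
tool_pos: [0.4331, -0.039, 0.2221]
tool_rot: [3.141, 0.0, 2.156]
contact_force: [0.4, -0.3, -0.0]
opening: 0.0461
grip_force: 0.0
```

Request:
step_arm:
  increments:
    - {"delta_pos": [0,0,4],"dr": [0,0,0],"fingers": 0}
    - {"delta_pos": [0,0,8],"dr": [0,0,0],"fingers": 0}
    - {"delta_pos": [0,0,11],"dr": [0,0,0],"fingers": 0}
    - {"delta_pos": [0,0,11],"dr": [0,0,0],"fingers": 0}
    - {"delta_pos": [0,0,11],"dr": [0,0,0],"fingers": 0}

```text
time: 55.32
tool_pos: [0.4351, -0.0408, 0.1127]
tool_rot: [3.14, 0.001, 2.154]
contact_force: [1.0, 0.3, 0.1]
opening: 0.0458
grip_force: 0.0
```

Request:
step_arm:
  increments:
    - {"delta_pos": [-1,0,0],"dr": [0,0,0],"fingers": 0}
    - {"delta_pos": [-2,0,0],"dr": [0,0,0],"fingers": 0}
    - {"delta_pos": [-2.7,0,0],"dr": [0,0,0],"fingers": 0}
    - {"delta_pos": [-3.2,0,0],"dr": [0,0,0],"fingers": 0}
    - {"delta_pos": [-3.8,0,0],"dr": [0,0,0],"fingers": 0}

```text
time: 55.95
tool_pos: [0.4547, -0.0719, 0.1116]
tool_rot: [-3.141, -0.001, 2.154]
contact_force: [-0.3, 1.8, 1.4]
opening: 0.0465
grip_force: 0.9
```

Request:
step_arm:
  increments:
    - {"delta_pos": [-0.7,0,0],"dr": [0,0,0],"fingers": 0}
    - {"delta_pos": [-1.5,0,0],"dr": [0,0,0],"fingers": 0}
    - {"delta_pos": [-2.4,0,0],"dr": [0,0,0],"fingers": 0}
    - {"delta_pos": [-3.4,0,0],"dr": [0,0,0],"fingers": 0}
    - {"delta_pos": [-4.4,0,0],"dr": [0,0,0],"fingers": 0}

```text
time: 56.58
tool_pos: [0.4794, -0.1093, 0.1116]
tool_rot: [-3.141, -0.0, 2.154]
contact_force: [-2.1, 1.8, 0.7]
opening: 0.0458
grip_force: 1.0
```

Request:
step_arm:
  increments:
    - {"delta_pos": [-1,0,0],"dr": [0,0,0],"fingers": 0}
    - {"delta_pos": [-2,0,0],"dr": [0,0,0],"fingers": 0}
    - {"delta_pos": [-3,0,0],"dr": [0,0,0],"fingers": 0}
    - {"delta_pos": [-4,0,0],"dr": [0,0,0],"fingers": 0}
    - {"delta_pos": [-5,0,0],"dr": [0,0,0],"fingers": 0}

```text
time: 57.2
tool_pos: [0.507, -0.1509, 0.1116]
tool_rot: [-3.142, -0.0, 2.154]
contact_force: [-2.6, 1.0, -0.1]
opening: 0.0461
grip_force: 1.0
```

Request:
step_arm:
  increments:
    - {"delta_pos": [-1,0,0],"dr": [0,0,0],"fingers": 0}
    - {"delta_pos": [-2,0,0],"dr": [0,0,0],"fingers": 0}
    - {"delta_pos": [-2.9,0,0],"dr": [0,0,0],"fingers": 0}
    - {"delta_pos": [-3.6,0,0],"dr": [0,0,0],"fingers": 0}
    - {"delta_pos": [-4.2,0,0],"dr": [0,0,0],"fingers": 0}

```text
time: 57.82
tool_pos: [0.5301, -0.1857, 0.1117]
tool_rot: [3.141, -0.0, 2.154]
contact_force: [-1.6, 1.7, 0.1]
opening: 0.046
grip_force: 0.9
```

```bash
python3 - <<'E'
from h import *
plan((.5567-.016*.551,-.2255+.016*.835,.11,123.4)); print(robot.observe()["contact_force"].round(1))
E
```

```text
now [ 0.5301 -0.1857  0.1117] [ 1.7999e+02 -1.0000e-02  1.2343e+02] open 0.046 t 57.83
  to [ 5.480e-01 -2.120e-01  1.100e-01  1.234e+02] delta cm [-3.18  0.03  0.17] dr z 0.0
[-1.6  1.7  0.1]
```

Request:
step_arm:
  increments:
    - {"delta_pos": [-0.6,0,0],"dr": [0,0,0],"fingers": 0}
    - {"delta_pos": [-1.1,0,0],"dr": [0,0,0],"fingers": 0}
    - {"delta_pos": [-1.6,0,0],"dr": [0,0,0],"fingers": 0}
    - {"delta_pos": [-2.1,0,0],"dr": [0,0,0],"fingers": 0}
    - {"delta_pos": [-2.5,0,0],"dr": [0,0,0],"fingers": 0}

```text
time: 58.45
tool_pos: [0.5438, -0.2066, 0.1117]
tool_rot: [3.141, 0.0, 2.154]
contact_force: [-2.4, 1.1, 0.6]
opening: 0.0459
grip_force: 0.9
```

Request:
step_arm:
  increments:
    - {"delta_pos": [-0.2,0,0],"dr": [0,0,0],"fingers": 0}
    - {"delta_pos": [-0.4,0,0],"dr": [0,0,0],"fingers": 0}
    - {"delta_pos": [-0.6,0,0],"dr": [0,0,0],"fingers": 0}
    - {"delta_pos": [-0.7,0,0],"dr": [0,0,0],"fingers": 0}
    - {"delta_pos": [-0.8,0,0],"dr": [0,0,0],"fingers": 0}

```text
time: 59.08
tool_pos: [0.5481, -0.213, 0.1117]
tool_rot: [3.141, 0.0, 2.154]
contact_force: [-1.6, 1.3, 0.4]
opening: 0.0459
grip_force: 0.8
```

Request:
step_arm:
  increments:
    - {"delta_pos": [-0.1,0,0],"dr": [0,0,0],"fingers": 0}
    - {"delta_pos": [-0.2,0,0],"dr": [0,0,0],"fingers": 0}
    - {"delta_pos": [-0.3,0,0],"dr": [0,0,0],"fingers": 0}
    - {"delta_pos": [-0.3,0,0],"dr": [0,0,0],"fingers": 0}
    - {"delta_pos": [-0.3,0,0],"dr": [0,0,0],"fingers": 0}

```text
time: 59.7
tool_pos: [0.5487, -0.214, 0.1117]
tool_rot: [-3.141, -0.004, 2.154]
contact_force: [-5.2, 6.6, 3.3]
opening: 0.0459
grip_force: 4.0
```

Request:
step_arm:
  increments:
    - {"delta_pos": [-0.1,0,0],"dr": [0,0,0],"fingers": 0}
    - {"delta_pos": [-0.2,0,0],"dr": [0,0,0],"fingers": 0}
    - {"delta_pos": [-0.2,0,0],"dr": [0,0,0],"fingers": 0}
    - {"delta_pos": [-0.2,0,0],"dr": [0,0,0],"fingers": 0}
    - {"delta_pos": [-0.2,0,0],"dr": [0,0,0],"fingers": 0}

```text
time: 60.32
tool_pos: [0.5487, -0.2141, 0.1116]
tool_rot: [-3.14, -0.007, 2.154]
contact_force: [-8.9, 11.6, 7.0]
opening: 0.0461
grip_force: 7.4
```

Request:
step_arm:
  increments:
    - {"delta_pos": [1,0,0],"dr": [0,0,0],"fingers": 0}
    - {"delta_pos": [3,0,0],"dr": [0,0,0],"fingers": 0}
    - {"delta_pos": [6,0,-2],"dr": [0,0,0],"fingers": 0}
    - {"delta_pos": [8,0,-6],"dr": [0,0,0],"fingers": 0}
    - {"delta_pos": [8,0,-10],"dr": [0,0,0],"fingers": 0}

```text
time: 60.95
tool_pos: [0.5064, -0.1495, 0.2131]
tool_rot: [3.141, 0.001, 2.155]
contact_force: [1.1, -0.5, 0.0]
opening: 0.0461
grip_force: 0.0
```

Request:
step_arm:
  increments:
    - {"delta_pos": [-4,0,0],"dr": [0,0,0],"fingers": 0}
    - {"delta_pos": [-8,0,0],"dr": [0,0,0],"fingers": 0}
    - {"delta_pos": [-11,0,0],"dr": [0,0,0],"fingers": 0}
    - {"delta_pos": [-11,0,0],"dr": [0,0,0],"fingers": 0}
    - {"delta_pos": [-11,0,0],"dr": [0,0,0],"fingers": 0}

```text
time: 61.58
tool_pos: [0.5671, -0.2418, 0.2116]
tool_rot: [3.141, -0.0, 2.154]
contact_force: [0.1, 0.0, -0.8]
opening: 0.0457
grip_force: 0.0
```

```bash
python3 - <<'E'
from h import *
look("wrist",[],"pics/w17.png"); p=viewer.camera_params("wrist"); P=p["K"]@np.linalg.inv(p["T"])[:3]
q=P@np.array([.5567,-.2255,.123,1]); q=q[:2]/q[2]; print("expected shut bar px",q.round(1))
g=cv2.cvtColor(cv2.imread("pics/w17.png"),cv2.COLOR_BGR2GRAY).astype(int); c=int(q[0]); r=int(q[1]); print(r-20,g[r-20:r+40,c-25:c+25].mean(1).round().astype(int).tolist())
o=robot.observe(); print(o["time"],o["tool_pos"].round(3),o["contact_force"].round(1))
E
```

```text
expected shut bar px [275.2 193. ]
173 [200, 199, 200, 201, 201, 200, 199, 199, 200, 201, 200, 201, 201, 201, 201, 204, 172, 174, 191, 200, 211, 219, 208, 188, 173, 155, 129, 88, 155, 172, 189, 219, 200, 161, 109, 65, 52, 99, 111, 111, 110, 110, 110, 122, 116, 112, 114, 79, 58, 58, 57, 56, 100, 111, 111, 110, 111, 111, 111, 111]
61.625 [ 0.567 -0.241  0.212] [ 0.4  0.1 -0.2]
```

The force rose against the stop (about 15 N horizontally), and the bar is at row 194 against an expected 193, so the drawer is shut. The gripper is clear.

```bash
python3 -c "
from cell import robot
print(robot.hand_in())"
```

```text
the job is handed in; nothing more can be done
None
```

The red, green and yellow pots are lidded and upright in the shut drawer, and the job is handed in; the hand-in call returned no verdict, so I don't know how it was judged.

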